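Take the hot slide tray off the warming plate with the lifter

TASK

First switch the warming plate off by turning the red knob back to its off stop, leaving its three neighbours as they are set. Then take the lifter from its rest, slide its blade under the slide tray, lift the tray level off the warming plate and set it down gently in the middle of the cooling block, square with it; draw the blade out and put the lifter back on its rest. The tray is hot, so let nothing but the lifter touch it, and leave the bottles, bowl and pots where they stand.

Things in the scene. Friction and masses are not known exactly. Their poses are not given: they have to be found in the camera images.
- knob_red (a joint): Angle of the red knob in rad: 0 is off (at its stop; white line on the bar points to the control box's own -x side, the side nearest the robot), grows as the knob is turned clockwise seen from above, up to 2.6. Light friction (0.03 N m), stays where it is left.
- knob_red_grip (a point): Point to grip on the red knob's axis, 7 mm below the top of its bar. The upright bar is 34 mm long, 14 mm wide and 32 mm tall, on a disc 36 mm across whose top lies 23 mm below this point. At joint angle 0 the bar lies along the control box's x axis; at angle a its yaw is the box's yaw minus a.
- panel: Grey control box with a white top, 150 x 150 mm and 40 mm high, fixed. Origin: centre of its underside. It carries four knobs, red, blue, yellow and green, at the corners of a 65 mm square about its centre, sides along its x and y; which colour is at which corner varies. All four knobs have the same shape, their tops 84 mm above the table.
- tray: Aluminium slide tray with three glass slides fixed in it: 90 mm along its x, 110 mm along its y, 21 mm high, 0.1 to 0.2 kg. Origin: centre of its underside. It stands on two runners, 8 mm wide and 10 mm high, along its x at its two y edges, so that beneath it is a tunnel 94 mm wide and 10 mm high, open at its -x and +x ends. It starts on the warming plate, its -x end towards the robot.
- lifter: Lifter (spatula), about 0.2 kg. Origin: under the centre of the blade. Blade: flat steel, 100 mm along x (tip at +x), 50 mm wide, 2.5 mm thick, its underside at z = 0, with a neck foot 30 mm wide and 5.5 mm high over x = -52 to -32 mm. A steel neck rises steeply from the rear of the blade (x = -46 mm) to the green handle: a level bar along x from x = -65 to -185 mm, 18 mm wide in y, from 64 to 88 mm above the blade's underside.
- lifter_grip (a point): Point to grip on the lifter's handle: mid-height of the handle, 98 mm behind and 76 mm above the lifter's origin.
- rest: White lifter rest, fixed. Origin: on the table, under where the centre of the blade belongs. A base plate 4 mm thick, 90 mm wide, from x = -215 to +85 mm, on which the blade lies, and a post (x = -182 to -154 mm) whose top, 68 mm above the table, carries the rear of the handle between two cheeks 34 mm apart and 10 mm high. With the lifter parked its origin lies 4 mm above this origin, axes parallel.
- warmer: Warming plate: white body with black top, 160 x 160 mm, 45 mm high, fixed. Origin: centre of its underside; its flat top is 45 mm above.
- cooler: Cooling block: aluminium with dark fins below, 160 x 160 mm, 30 mm high, fixed; a blue outline of the tray is drawn in the middle of its top (flush). Origin: centre of its underside; its flat top is 30 mm above. It and the warming plate stand to the left and right of each other, either way round.
- knob_blue_mark (a point): Point on the blue knob's bar, 15 mm out from its axis; it turns with the knob.
- knob_yellow_mark (a point): Point on the yellow knob's bar, 15 mm out from its axis; it turns with the knob.
- knob_green_mark (a point): Point on the green knob's bar, 15 mm out from its axis; it turns with the knob.
- pill_pot: Bystander: orange pill pot with white cap, 40 mm across, 45 mm tall, loose. Origin: centre of its underside.
- amber_bottle: Bystander: amber medicine bottle, 60 mm across, 130 mm tall, loose. Origin: centre of its underside.
- steel_bowl: Bystander: small steel bowl, 90 mm across, 38 mm tall, loose. Origin: centre of its underside.
- vial: Bystander: small amber vial, 30 mm across, 55 mm tall, loose. Origin: centre of its underside.
- jar: Bystander: white jar with green cap, 44 mm across, 55 mm tall, loose. Origin: centre of its underside.

How it is judged:
By the outcome, as a careful person would: the job done as asked, in the order asked, and still so for the second after the job is handed in, with the robot touching nothing.
It also fails if it takes over 66 s, if anything falls off the work surface, if the arm or the gripper's body presses on something with over 40 N, if the wrist force passes 120 N, or if a joint passes its speed limit or range.

ROBOT

A 7-joint arm with a two-finger parallel gripper is mounted at the origin on the work surface. World frame = base frame: x ahead of the robot, y to its left, z up, the work surface at z = 0. Lengths are in m, angles in rad, forces in N, time in s.
With the tool pointing down it reaches from about 0.4 to 0.85 m from the base axis. Payload 4.5 kg.
Tool frame: the origin (TCP) lies on the centre line of the jaws, within the pads' length; the fingertips stand env.nose_length ahead of it and the grasp point (between the pads) lies 2 mm behind it (env.nose_length is the distance from the TCP to the fingertips, in m); y points along the fingers, x is the direction in which the jaws open and shut, and the axes are right-handed (so a half turn about y gives the same grasp; the last joint's range is limited). The gripper opens to 85 mm and grips with 20 to 120 N. Pads are 22 mm wide; open, the fingers measure 114 mm over their backs; the gripper's body (76 mm by 85 mm) begins 54 mm behind the grasp point. The pads swing forward as they close: fully open they stand 13 mm farther back than shut.
Start: joints at [1.336, 0.689, -0.195, 1.565, 0.157, 0.902, -0.215], TCP at [0.166, -0.603, 0.211] pointing down, gripper open.
Joint ranges: [-3.01, 3.01], [-0.46, 2.08], [-1.47, 1.51], [0.13, 2.56], [-1, 4.14], [0.04, 2.09], [-2.66, 2.66]. Speed limits (rad/s): [2.57, 2.57, 3.14, 3.14, 3.14, 3.14, 3.14].

INTERFACE

Orientations are given as [roll, pitch, yaw] about the fixed x, y, z axes, in that order (R = Rz(yaw) Ry(pitch) Rx(roll)).
In Python, from cell import env gives the robot as it stands.
- The arm moves only by the tool drive_tool, never from a script. Its argument "motion" is text: rows parted by semicolons, each of 4 numbers parted by spaces: the shift along the world's x, y, z in cm, then the turn about the world's z in rad. In form: x y z turn; .... A call has 1 to 12 rows; each row shifts and turns the commanded pose from where the row before left it; what a row does not reach is not made up. A row lasts 1/12 s, in which the tool goes at most 41.7 mm and 7.16 degrees, less where a joint would pass 70% of its speed; a pose out of reach is approached as far as the arm can. A call with a gripper value outside its range is refused whole. "fingers" is the opening, from 0 (shut) to 1 (fully open), set as the call begins (left out, the last holds). The fingers move at their own pace and stop on an object; "squeeze" is the grip in N (left out, the last holds). Time passes only in rows, so rows that do not move let the fingers close. It gives the time, the measured TCP pose, the force and the opening at its end, in the units of the state.
- env.get_obs(): the state, without advancing time (a new reading comes with each control period).
- env.capture(name): name is "scene" or "side" or "wrist"; returns the picture (420x560x3 uint8, red, green, blue); there is no depth.
- env.camera_params(name): a dict with "vfov" (degrees; the focal length in pixels is half the picture's height over the tangent of half this angle, whatever the lens; pixels are square), "cx", "cy" (the principal point, pixels), "rvec" (rotation vector, rad) and "tvec" (3), from world to camera coordinates, as OpenCV has them. Camera axes: x right, y down, z forward; pixel columns grow to the right and rows downward; lengths in m; the calibration is good to about 2 mm. A picture is of the moment at which its call begins: read the wrist's pose just before it. camera_params takes no time and is no camera call; for the wrist camera it gives the pose at the moment of the call.
- env.finish_job(): hands the job in, once; it reports no verdict.
The state is a dict: "t": time; "q": joint angles; "qd": joint speeds; "tau": joint torques, N m; "eef_pos": TCP position; "ee_rot": TCP orientation; "ft_force": force on the tool from outside, world axes, zero at the start; "moment": the same for the moment, N m; "grip_width": opening from 0.0 (shut) to 1.0 (fully open).
Only numpy, scipy, OpenCV 4.12 (cv2) and the standard library are available. Lean on these libraries where they do the work, as an engineer would, in place of code of your own. Each camera call takes 0.05 s, during which the arm holds its last target.

## Working session

There is one attempt and no reset: what is moved stays moved. The work goes in short steps, Python scripts to look and compute and a tool call to move; the robot and the scene stay as the last step left them, time stands still between calls to the robot, and variables do not carry over. Pictures are saved under pics/ and viewed, and the job is handed in when it is done.

Besides the shell and the picture viewer there is one more tool, called after "Emit:" as a command line: name --argument value ..., lists and objects as JSON in quotes. drive_tool: Moves the arm, as the interface text tells. Its arguments: {"type":"object","properties":{"motion":{"type":"string"},"fingers":{"type":"number"},"squeeze":{"type":"number"}},"required":["motion"]}

```bash
ls; mkdir -p pics; python3 - <<'E'
from cell import env
import cv2
o=env.get_obs()
print({k:(v if not hasattr(v,'round') else v) for k,v in o.items()}, env.nose_length)
for n in ["scene","side","wrist"]:
    p=env.camera_params(n); print(n,p)
    im=env.capture(n); cv2.imwrite(f"pics/{n}0.png",cv2.cvtColor(im,cv2.COLOR_RGB2BGR))
E
```

```text
pics
{'t': 0.0, 'q': array([ 1.33581555,  0.68999932, -0.1945207 ,  1.56638871,  0.15733487,
        0.90250212, -0.21504748]), 'qd': array([-0.0002923 ,  0.00065933, -0.00178958,  0.00039189, -0.00037979,
        0.00079871,  0.00154229]), 'tau': array([ 2.01959951e-04, -5.39614713e+01, -1.26637146e+00, -1.58543140e+01,
        9.18437610e-03,  9.51557828e-03,  2.89547791e-05]), 'eef_pos': array([ 0.16572444, -0.60188865,  0.2098628 ]), 'ee_rot': array([-1.5709579 ,  0.00189417, -1.30184646]), 'ft_force': array([-0.01089734, -0.00735331,  0.6725133 ]), 'moment': array([-0.03838399, -0.00974597, -0.02527559]), 'grip_width': 1.0035996767615438} 0.017
scene {'vfov': 50.93660769822896, 'cx': 284.21768286003964, 'cy': 202.95760690535485, 'rvec': array([ 1.49461403,  1.83303904, -0.95968992]), 'tvec': array([ 0.09810536, -0.23310327,  1.52378989])}
side {'vfov': 47.428627217065866, 'cx': 287.06610042044963, 'cy': 208.3853070621153, 'rvec': array([ 2.15433035, -0.22899704,  0.10646689]), 'tvec': array([-0.51848567,  0.14813766,  1.15356348])}
wrist {'vfov': 64.80589857569672, 'cx': 276.35637414116684, 'cy': 205.0026743002617, 'rvec': array([-2.3269732 ,  1.77146536,  0.23920248]), 'tvec': array([-0.62281032, -0.03490724,  0.37924455])}
```

View pics/scene0.png

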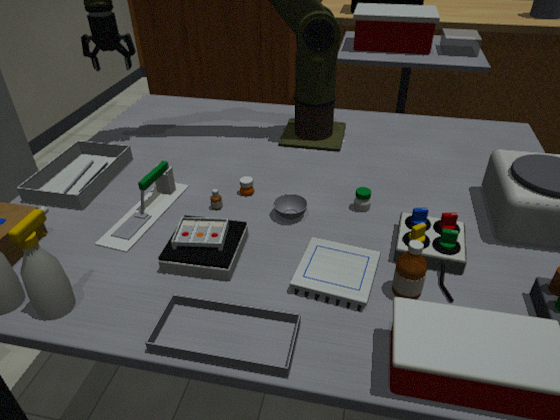

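View pics/side0.png

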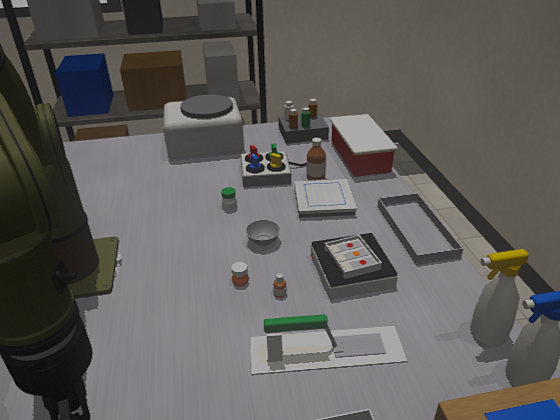

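View pics/wrist0.png

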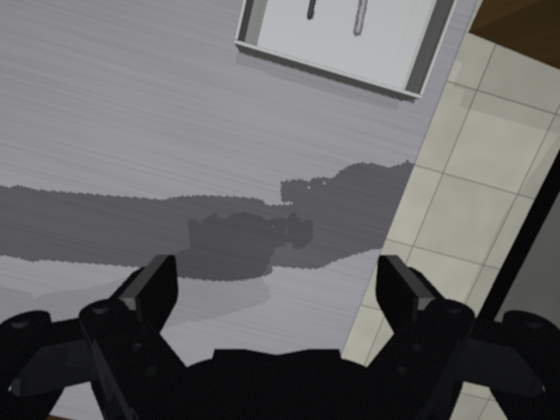

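```bash
cat > h.py <<'E'
import numpy as np, cv2
from cell import env
def cam(n,P=None):
    p=P or env.camera_params(n); f=210/np.tan(np.radians(p['vfov'])/2)
    K=np.array([[f,0,p['cx']],[0,f,p['cy']],[0,0,1]]); R=cv2.Rodrigues(np.array(p['rvec']))[0]; return K,R,np.array(p['tvec'])
def ray(n,uv,P=None):
    K,R,t=cam(n,P); d=R.T@np.linalg.inv(K)@np.array([uv[0],uv[1],1.]); return -R.T@t,d
def onz(n,uv,z,P=None):
    c,d=ray(n,uv,P); return c+d*(z-c[2])/d[2]
def proj(n,X,P=None):
    K,R,t=cam(n,P); x=K@(R@np.array(X,float)+t); return x[:2]/x[2]
def tri(obs):
    A=np.zeros((3,3));b=np.zeros(3)
    for n,uv,*P in obs:
        c,d=ray(n,uv,*P); d/=np.linalg.norm(d); M=np.eye(3)-np.outer(d,d); A+=M;b+=M@c
    return np.linalg.solve(A,b)
def crop(src,out,x0,y0,x1,y1,s):
    im=cv2.imread(src)[y0:y1,x0:x1]; cv2.imwrite(out,cv2.resize(im,None,fx=s,fy=s,interpolation=cv2.INTER_CUBIC))
def snap(n,name):
    im=cv2.cvtColor(env.capture(n),cv2.COLOR_RGB2BGR); cv2.imwrite(f'pics/{name}.png',im); return im
E
python3 - <<'E'
from h import *
crop('pics/scene0.png','pics/s_panel.png',380,190,480,310,5)
crop('pics/side0.png','pics/d_panel.png',230,130,360,220,6)
crop('pics/scene0.png','pics/s_left.png',90,150,260,290,4)
crop('pics/side0.png','pics/d_left.png',240,220,420,380,4)
crop('pics/scene0.png','pics/s_cool.png',260,180,400,320,4)
E
```

```text
(no output)
```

View pics/s_panel.png

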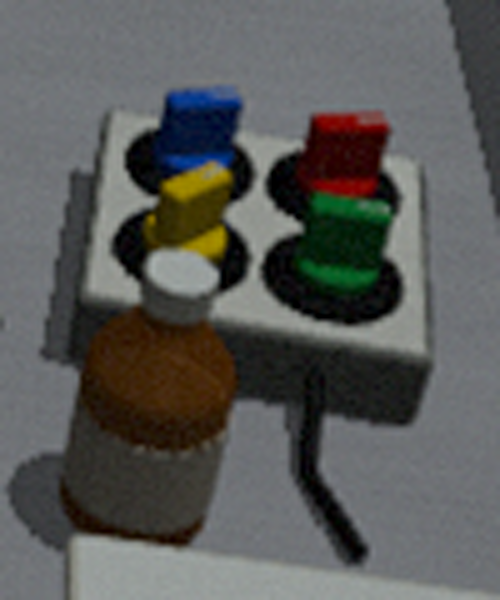

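View pics/d_panel.png

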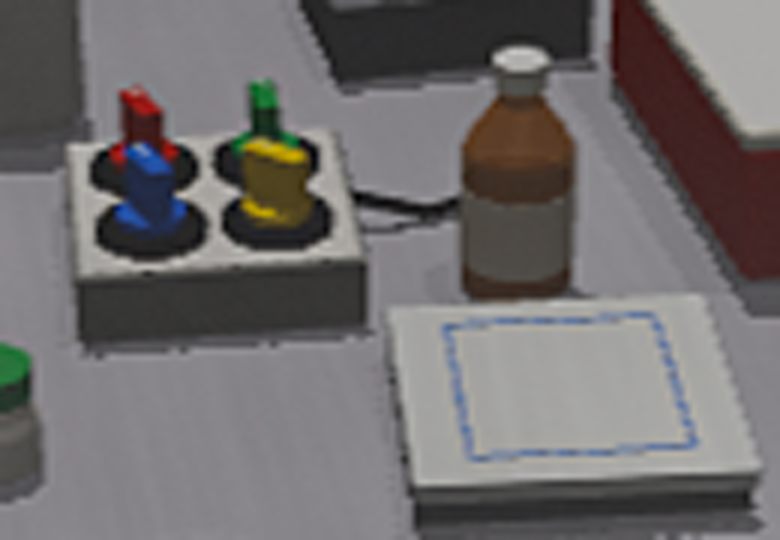

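View pics/s_left.png

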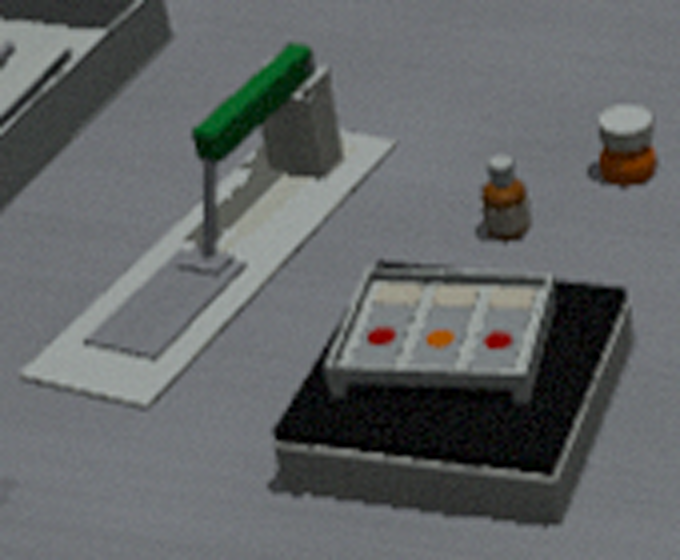

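View pics/d_left.png

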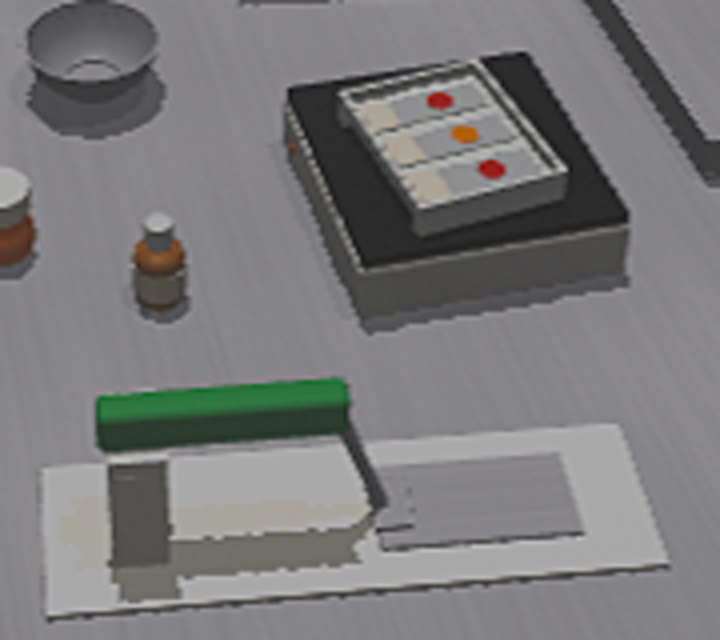

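View pics/s_cool.png

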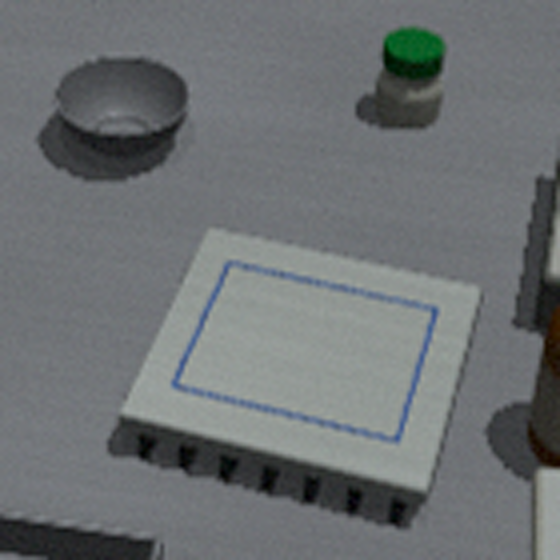

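```bash
python3 - <<'E'
from h import *
np.set_printoptions(precision=4,suppress=True)
def S(x,y,x0,y0,s): return (x0+(x+.5)/s-.5,y0+(y+.5)/s-.5)
sp=lambda x,y:S(x,y,380,190,5); dp=lambda x,y:S(x,y,230,130,6)
sl=lambda x,y:S(x,y,90,150,4); dl=lambda x,y:S(x,y,240,220,4); sc=lambda x,y:S(x,y,260,180,4)
def P(t,cam,pts,z):
    X=np.array([onz(cam,p,z)[:2] for p in pts]); print(t,X.tolist() if 0 else X.round(4).ravel(),'c',X.mean(0).round(4)); return X
P('panel sc',"scene",[sp(112,110),sp(425,160),sp(430,357),sp(80,302)],.04)
P('panel sd',"side",[dp(66,145),dp(330,128),dp(368,260),dp(78,275)],.04)
P('cooler sc','scene',[sc(212,230),sc(482,290),sc(430,495),sc(122,415)],.03)
P('cool outl sc','scene',[sc(230,264),sc(437,310),sc(398,440),sc(175,385)],.03)
P('cooler sd','side',[dp(390,308),dp(703,294),dp(758,470),dp(412,490)],.03)
P('cool outl sd','side',[dp(443,325),dp(655,315),dp(697,447),dp(472,459)],.03)
P('warmer sc','scene',[sl(380,262),sl(630,290),sl(552,473),sl(275,440)],.045)
P('warmer sd','side',[dl(288,90),dl(528,53),dl(628,218),dl(362,265)],.045)
P('tray sc top','scene',[sl(367,275),sl(553,275),sl(530,378),sl(330,370)],.066)
P('tray sd top','side',[dl(340,98),dl(477,62),dl(568,172),dl(415,212)],.066)
P('rest sc','scene',[sl(343,132),sl(398,142),sl(150,407),sl(22,375)],.004)
P('rest sd','side',[dl(42,466),dl(620,425),dl(668,566),dl(48,616)],.004)
P('blade sc','scene',[sl(245,265),sl(152,357),sl(85,342),sl(180,252)],.0065)
P('blade sd','side',[dl(377,470),dl(560,455),dl(583,533),dl(383,550)],.0065)
P('handle top sc','scene',[sl(290,45),sl(311,50),sl(213,135),sl(195,130)],.092)
P('handle top sd','side',[dl(97,400),dl(345,380),dl(348,400),dl(97,422)],.092)
for n,a,b in [('red',sp(347,118),dp(140,95)),('blue',sp(205,95),dp(148,152)),('yellow',sp(198,172),dp(275,148)),('green',sp(350,202),dp(263,86))]:
    print(n,tri([('scene',a),('side',b)]))
print('bowl',onz('scene',(290.5,206),.038),onz('side',(263,229),.038))
print('jar',onz('scene',sc(413,45),.055),onz('side',(229,192),.055))
print('vial',onz('scene',sl(503,165),.055),onz('side',dl(158,220),.055))
print('pill',onz('scene',sl(628,118),.045),onz('side',(240,267),.045))
print('amber',onz('scene',sp(182,265),.13),onz('side',dp(520,58),.13))
E
```

```text
panel sc [0.4531 0.291  0.4651 0.437  0.6094 0.4218 0.6027 0.2757] c [0.5326 0.3564]
panel sd [0.4656 0.4317 0.6094 0.419  0.599  0.2725 0.4538 0.2902] c [0.5319 0.3533]
cooler sc [0.5828 0.0884 0.6049 0.2434 0.7622 0.223  0.7392 0.0659] c [0.6722 0.1552]
cool outl sc [0.6107 0.103  0.6265 0.2197 0.7286 0.2053 0.7124 0.0888] c [0.6696 0.1542]
cooler sd [0.6032 0.2401 0.7592 0.2186 0.7354 0.062  0.578  0.081 ] c [0.6689 0.1504]
cool outl sd [0.6251 0.2183 0.7298 0.2043 0.7141 0.0863 0.6105 0.0995] c [0.6699 0.1521]
warmer sc [ 0.5795 -0.2268  0.5764 -0.0703  0.7358 -0.0676  0.741  -0.2203] c [ 0.6582 -0.1462]
warmer sd [ 0.575  -0.0769  0.7296 -0.0733  0.7308 -0.2295  0.5764 -0.2338] c [ 0.6529 -0.1534]
tray sc top [ 0.6191 -0.2156  0.5977 -0.1095  0.6885 -0.0934  0.7037 -0.2018] c [ 0.6523 -0.1551]
tray sd top [ 0.5959 -0.1168  0.6853 -0.1012  0.7016 -0.2082  0.6089 -0.2215] c [ 0.6479 -0.1619]
rest sc [ 0.3854 -0.3403  0.3902 -0.2963  0.6883 -0.3302  0.677  -0.4191] c [ 0.5353 -0.3465]
rest sd [ 0.3906 -0.2989  0.6873 -0.336   0.6755 -0.4241  0.3805 -0.389 ] c [ 0.5335 -0.362 ]
blade sc [ 0.5518 -0.3359  0.6489 -0.3493  0.6439 -0.3963  0.547  -0.3837] c [ 0.5979 -0.3663]
blade sd [ 0.5553 -0.3398  0.6487 -0.3503  0.642  -0.3989  0.5441 -0.3879] c [ 0.5975 -0.3693]
handle top sc [ 0.4172 -0.3513  0.4208 -0.3345  0.5331 -0.3501  0.5299 -0.3639] c [ 0.4752 -0.35  ]
handle top sd [ 0.415  -0.3423  0.5313 -0.355   0.5293 -0.3674  0.4128 -0.3556] c [ 0.4721 -0.3551]
red [0.5027 0.389  0.0858]
blue [0.4972 0.3262 0.0855]
yellow [0.5603 0.3195 0.0854]
green [0.5673 0.3841 0.0863]
bowl [0.4813 0.0162 0.038 ] [0.4698 0.0113 0.038 ]
jar [0.4017 0.1908 0.055 ] [0.4024 0.1808 0.055 ]
vial [ 0.4768 -0.1828  0.055 ] [ 0.4738 -0.1856  0.055 ]
pill [ 0.3899 -0.124   0.045 ] [ 0.3937 -0.1301  0.045 ]
amber [0.6809 0.3019 0.13  ] [0.6835 0.3001 0.13  ]
```

Emit:
drive_tool --motion "2.9 2 0.5 0.05; 2.9 2 0.5 0.05; 2.9 2 0.5 0.05; 2.9 2 0.5 0.05; 2.9 2 0.5 0.05; 2.9 2 0.5 0.05; 2.9 2 0.5 0.05; 2.9 2 0.5 0.05; 2.9 2 0.5 0.05; 2.9 2 0.5 0.05; 2.2 3 0 0.05; 2.2 3 0 0.05" --fingers 0.4

```text
t: 1.15
eef_pos: [0.5012, -0.3416, 0.2607]
ee_rot: [-1.571, -0.0, -0.7]
ft_force: [-0.0, -0.3, 0.1]
grip_width: 0.404
```

```bash
python3 - <<'E'
from h import *
import json
p=env.camera_params('wrist'); print(env.get_obs()['eef_pos'],env.get_obs()['q'].round(2))
json.dump({k:np.array(v).tolist() for k,v in p.items()},open('w1.json','w'))
snap('wrist','w1')
E
```

```text
[ 0.50119382 -0.3415882   0.26065293] [ 0.72  0.62 -0.35  1.56  0.24  1.   -0.4 ]
```

View pics/w1.png

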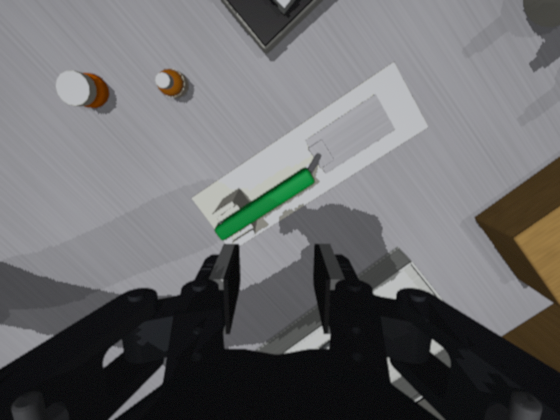

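Emit:
drive_tool --motion "0 4 0 0.05; 0 4 0 0.05; 0 4 0 0.05; 0 4 0 0.05; 0 4 0 0.05; 0 4 0 0.05; 0 4 0 0.05; 0 4 0 0.05; 0 4 0 0.05; 0 4 0 0.05; 0 4 0 0.05; 0 4 0 0.05"

```text
t: 2.2
eef_pos: [0.4995, 0.1389, 0.2607]
ee_rot: [-1.571, 0.0, -0.1]
ft_force: [1.1, -0.1, 0.2]
grip_width: 0.399
```

Emit:
drive_tool --motion "0 4 0 0; 0 4 0 0; 0 4 0 0; 0 3 0 0; 0 2 0 0; 0 1 0 0; 0 0 0 0"

```text
t: 2.78
eef_pos: [0.4991, 0.3198, 0.2604]
ee_rot: [-1.569, 0.001, -0.099]
ft_force: [1.2, 1.1, 1.3]
grip_width: 0.4
```

```bash
python3 - <<'E'
from h import *
import json
p=env.camera_params('wrist'); print(env.get_obs()['eef_pos'],env.get_obs()['q'].round(2))
json.dump({k:np.array(v).tolist() for k,v in p.items()},open('w2.json','w'))
snap('wrist','w2')
E
```

```text
[0.4991052  0.31984879 0.26041876] [-0.36  0.62 -0.51  1.59  0.34  1.01 -1.06]
```

View pics/w2.png

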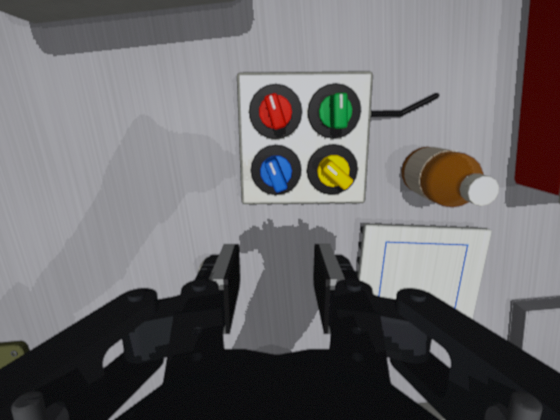

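```bash
python3 - <<'E'
from h import *
import json
np.set_printoptions(precision=4,suppress=True)
P=json.load(open('w2.json')); 
crop('pics/w2.png','pics/w2p.png',230,60,380,210,5)
W=lambda uv,z:onz('wrist',uv,z,P)
X=np.array([W(p,.04)[:2] for p in [(240,73),(371,72.5),(366,202),(243,203)]])
print('panel',X.ravel(),X.mean(0))
im=cv2.imread('pics/w2.png').astype(int)
b,g,r=im[...,0],im[...,1],im[...,2]
m=(r>110)&(g<70)&(b<70)
m[:, :230]=0;m[:,380:]=0;m[:60]=0;m[210:]=0
print(m.sum())
ys,xs=np.nonzero(m); print(xs.min(),xs.max(),ys.min(),ys.max())
br=(b>150)&(g>150)&(r>150)
E
```

```text
panel [0.4697 0.4352 0.611  0.4217 0.6014 0.2771 0.4548 0.2903] [0.5342 0.356 ]
843
259 291 93 128
```

View pics/w2p.png

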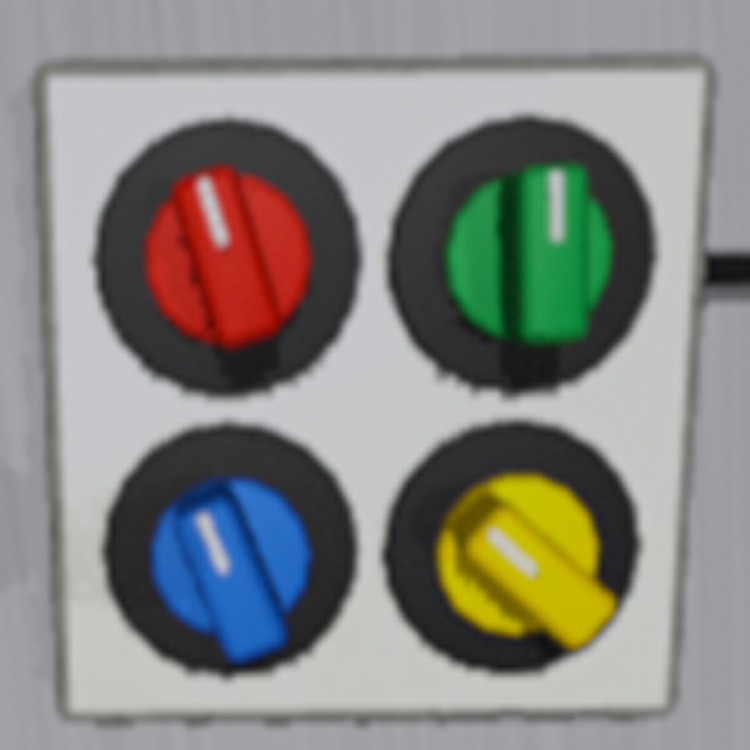

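```bash
python3 - <<'E'
from h import *
import json
np.set_printoptions(precision=4,suppress=True)
P=json.load(open('w2.json')); 
S=lambda x,y:(230+(x+.5)/5-.5,60+(y+.5)/5-.5)
W=lambda uv,z:onz('wrist',S(*uv),z,P)[:2]
a,b=W((203,178),.084),W((222,245),.084); d=a-b; print('line',a,b,'yaw out',np.arctan2(d[1],d[0]))
c=[W(p,.084) for p in [(178,180),(238,168),(230,345),(279,322)]]
d=(c[0]+c[1]-c[2]-c[3])/2; print('bar',np.mean(c,0),np.linalg.norm(d),np.arctan2(d[1],d[0]), np.linalg.norm(c[0]-c[1]))
d=c[0]-c[2];print(np.arctan2(d[1],d[0]));d=c[1]-c[3];print(np.arctan2(d[1],d[0]))
Pn=np.array([W(p,.04) for p in [(44,70),(706,65),(672,710),(66,714)]]);print(Pn.ravel(),Pn.mean(0),[np.arctan2(*(Pn[i]-Pn[j])[::-1]) for i,j in [(1,0),(2,3)]],[np.arctan2(*(Pn[i]-Pn[j])[::-1])-np.pi/2 for i,j in [(0,3),(1,2)]])
E
```

```text
line [0.5005 0.4064] [0.5029 0.3936] yaw out 1.75777833943007
bar [0.5046 0.3916] 0.031631820351427635 1.7662130429110006 0.011920039568235202
1.7844724749694383
1.7463171651485845
[0.4678 0.4347 0.6108 0.4216 0.599  0.2778 0.4547 0.291 ] [0.5331 0.3563] [np.float64(-0.09165690808742505), np.float64(-0.0910958370073799)] [np.float64(-0.09144657802464495), np.float64(-0.08148080488969467)]
```

Emit:
drive_tool --motion "0.1 1.8 -1 0.1; 0.1 2 -2 0.1; 0.15 2 -2 0.09; 0.1 1.3 -2.5 0; 0 0 -2.5 0; 0 0 -2.5 0; 0 0 -2 0; 0 0 0 0; 0 0 0 0"

```text
t: 3.58
eef_pos: [0.5052, 0.3854, 0.1151]
ee_rot: [-1.574, 0.002, 0.185]
ft_force: [-0.1, 0.9, 1.4]
grip_width: 0.401
```

```bash
python3 - <<'E'
from h import *
o=env.get_obs();print(o['eef_pos'],o['ee_rot'])
snap('wrist','w3'); snap('scene','s3');crop('pics/s3.png','pics/s3c.png',370,120,490,300,3)
E
```

```text
[0.50516932 0.38538251 0.11507462] [-1.5737928   0.00166499  0.18546332]
```

View pics/w3.png

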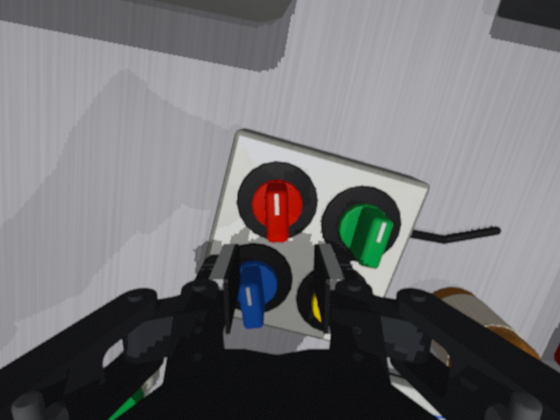

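View pics/s3c.png

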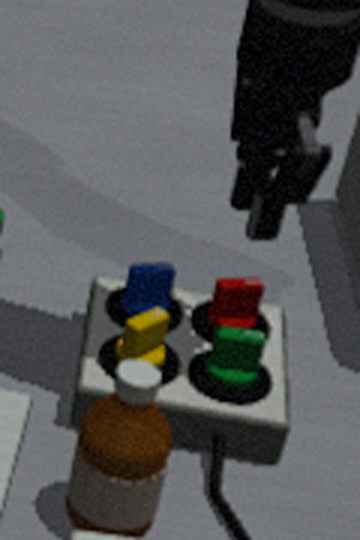

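```bash
python3 - <<'E'
from h import *
o=env.get_obs();p=o['eef_pos'];print(p)
for z in (.115,.098,.084): print(z,proj('wrist',[p[0],p[1],z]),proj('scene',[p[0],p[1],z]),proj('side',[p[0],p[1],z]))
P=env.camera_params('wrist');K,R,t=cam('wrist',P);print(-R.T@t,R[2])
print(onz('wrist',(277,203),.084))
snap('side','d3');crop('pics/d3.png','pics/d3c.png',220,60,340,200,4)
E
```

```text
[0.50587595 0.38789168 0.11727245]
0.115 [277.36742268 244.69201223] [451.58905033 203.13848605] [253.6615376 137.2466494]
0.098 [277.2414017 233.8223388] [449.98525498 209.30533406] [253.93370706 142.19933803]
0.084 [277.15266081 226.16818049] [448.6878238  214.29416311] [254.15526274 146.23100364]
[0.49289954 0.45257935 0.28032491] [ 0.04898679 -0.25266487 -0.96631297]
[0.50300452 0.40256719 0.084     ]
```

View pics/d3c.png

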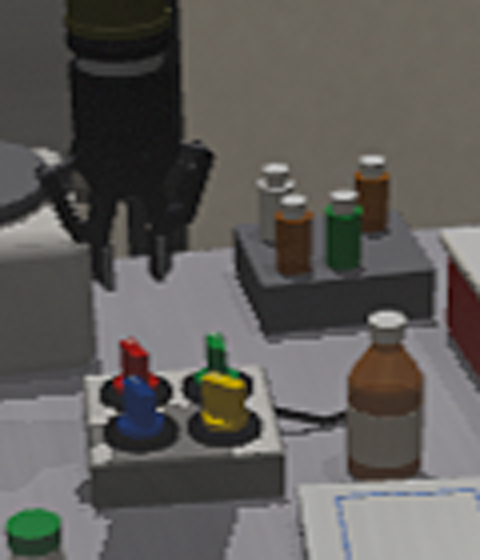

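Emit:
drive_tool --motion "0 0 0 0; 0 0 0 0; 0 0 0 0"

```text
t: 3.98
eef_pos: [0.5049, 0.3887, 0.1166]
ee_rot: [-1.57, -0.001, 0.188]
ft_force: [0.9, 0.4, 0.5]
grip_width: 0.404
```

```bash
python3 - <<'E'
from h import *
import json
np.set_printoptions(precision=4,suppress=True)
o=env.get_obs();print(o['eef_pos'],o['ft_force'])
P=env.camera_params('wrist'); json.dump({k:np.array(v).tolist() for k,v in P.items()},open('w4.json','w'))
snap('wrist','w4');snap('side','d4');snap('scene','s4')
crop('pics/d4.png','pics/d4c.png',220,60,320,180,5)
crop('pics/s4.png','pics/s4c.png',380,130,480,250,5)
crop('pics/w4.png','pics/w4c.png',180,120,380,340,3)
o=env.get_obs();print(o['eef_pos'])
c=np.array([.5036,.391,.084]); u=np.array([np.cos(1.76),np.sin(1.76),0])*.017
for X in (c,c+u,c-u): print(proj('wrist',X,P),proj('scene',X),proj('side',X))
E
```

```text
[0.5049 0.3887 0.1166] [0.8962 0.4068 0.4767]
[0.5046 0.3885 0.116 ]
[275.8534 222.6381] [450.0126 213.8736] [253.2937 145.8706]
[275.8088 195.9855] [457.5102 213.9179] [251.5251 143.6644]
[275.8963 248.1788] [442.5188 213.8294] [255.0933 148.1153]
```

View pics/d4c.png

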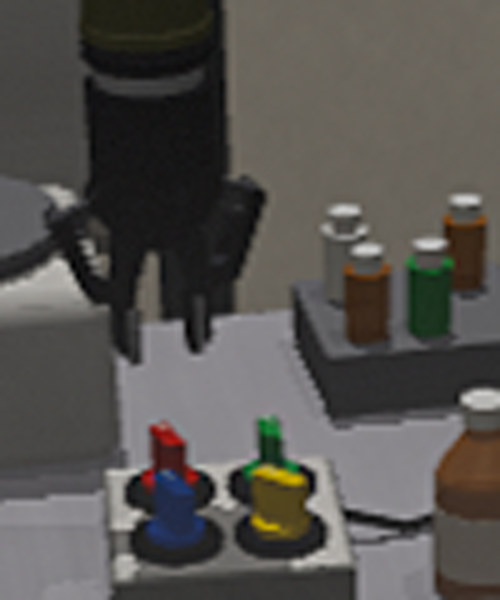

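View pics/s4c.png

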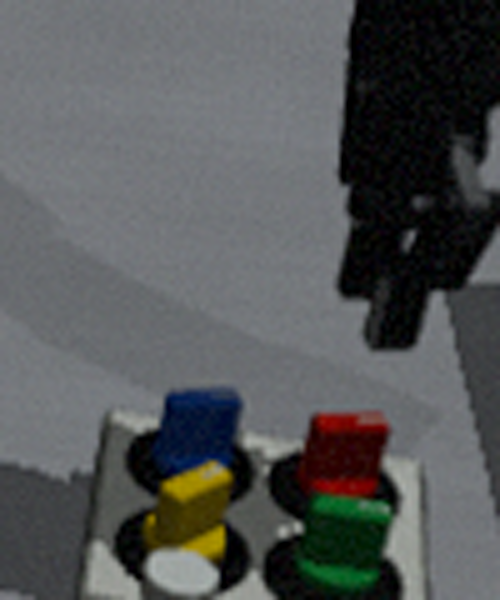

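View pics/w4c.png

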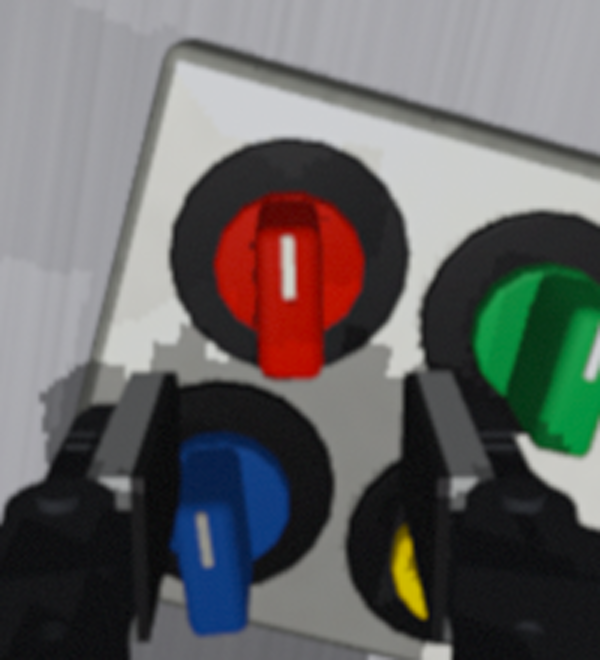

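```bash
python3 - <<'E'
from h import *
X=tri([('scene',(380+390/5,130+345/5)),('side',(220+200/5,60+348/5))]);print(X,proj('scene',X),proj('side',X))
for z in (.1,.11,.12,.13,.14): print(z,[proj(c,[.5046+s*.017*.98,.3885+s*.017*.187,z]).round(1) for c in('scene','side') for s in (1,-1)])
E
```

```text
[0.52652338 0.3931475  0.13848009] [457.39147616 199.88298126] [259.62853325 128.95647549]
0.1 [array([452.6, 212.7]), array([448.2, 204. ]), array([258.6, 140.6]), array([248.3, 142.6])]
0.11 [array([453.6, 209.1]), array([449.1, 200.4]), array([258.4, 137.7]), array([248.1, 139.6])]
0.12 [array([454.6, 205.4]), array([450.1, 196.8]), array([258.3, 134.8]), array([248. , 136.7])]
0.13 [array([455.6, 201.7]), array([451. , 193.1]), array([258.1, 131.8]), array([247.8, 133.7])]
0.14 [array([456.6, 197.9]), array([452. , 189.4]), array([258. , 128.9]), array([247.6, 130.8])]
```

Emit:
drive_tool --motion "-0.1 0.2 -1 0; 0 0 -1 0; 0 0 -1 0; 0 0 0 0; 0 0 0 0; 0 0 0 0"

```text
t: 4.63
eef_pos: [0.5035, 0.3904, 0.0854]
ee_rot: [-1.571, 0.0, 0.188]
ft_force: [-0.6, 0.1, 0.3]
grip_width: 0.399
```

```bash
python3 - <<'E'
from h import *
o=env.get_obs();print(o['eef_pos'],o['ft_force'])
snap('wrist','w5');snap('side','d5');snap('scene','s5')
a=[cv2.resize(cv2.imread(f)[y:y+120,x:x+100],None,fx=4,fy=4,interpolation=2) for f,x,y in (('pics/d5.png',220,60),('pics/s5.png',400,130))]
cv2.imwrite('pics/c5.png',np.hstack(a))
crop('pics/w5.png','pics/w5c.png',180,120,380,340,3)
E
```

```text
[0.5034673  0.39043063 0.08542193] [-0.6431136   0.08402127  0.34225425]
```

View pics/c5.png

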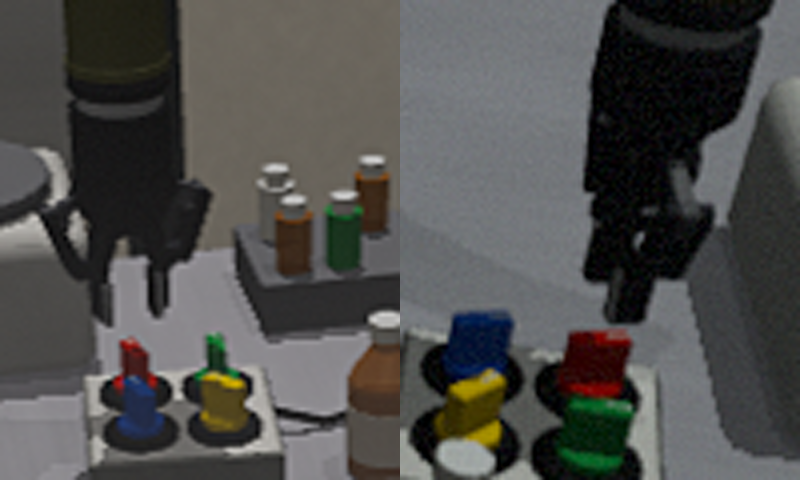

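View pics/w5c.png

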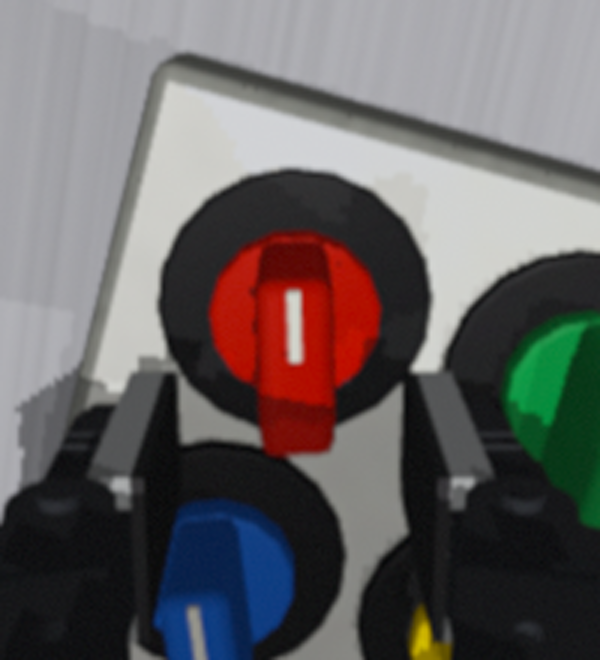

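Emit:
drive_tool --motion "0 0 -0.9 0; 0 0 -0.8 0; 0 0 -0.8 0; 0 0 0 0; 0 0 0 0; 0 0 0 0"

```text
t: 5.28
eef_pos: [0.5035, 0.3905, 0.0605]
ee_rot: [-1.571, 0.0, 0.188]
ft_force: [-0.4, 0.4, -0.1]
grip_width: 0.4
```

```bash
cat > look.py <<'E'
from h import *
import sys
n=sys.argv[1]; x,y,x2,y2,s=map(int,sys.argv[2:7])
o=env.get_obs();print(o['t'],o['eef_pos'].round(4),o['ft_force'].round(1),o['grip_width'])
snap('wrist','w'+n);snap('side','d'+n);snap('scene','s'+n)
a=[cv2.resize(cv2.imread(f)[b:b+120,a:a+100],None,fx=4,fy=4,interpolation=2) for f,a,b in ((f'pics/d{n}.png',x,y),(f'pics/s{n}.png',x2,y2))]
cv2.imwrite(f'pics/c{n}.png',np.hstack(a))
E
python3 look.py 6 220 60 400 130 0; python3 -c "
from h import *
crop('pics/w6.png','pics/w6c.png',180,120,380,340,3)"
```

```text
5.2833 [0.5035 0.3905 0.0605] [-0.4  0.4 -0.1] 0.3998953930068127
```

View pics/c6.png

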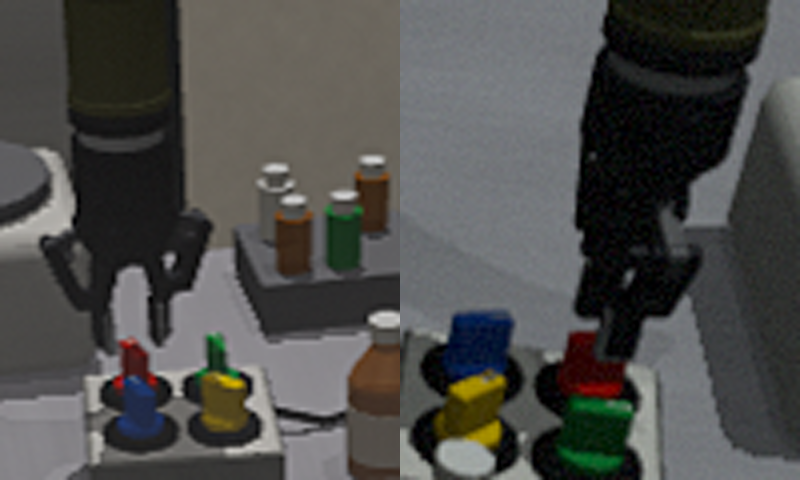

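View pics/w6c.png

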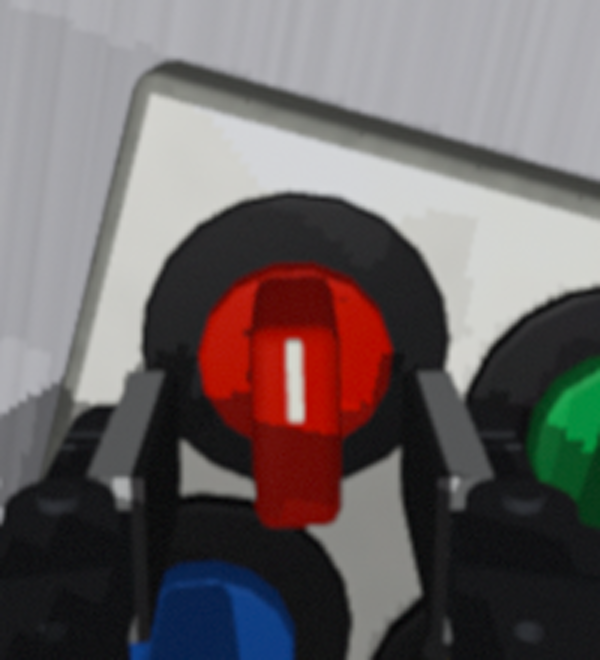

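Emit:
drive_tool --motion "0 0 -0.8 0; 0 0 -0.8 0; 0 0 0 0; 0 0 0 0"

```text
t: 5.77
eef_pos: [0.503, 0.3898, 0.0437]
ee_rot: [-1.572, 0.001, 0.188]
ft_force: [1.1, -0.4, 0.2]
grip_width: 0.4
```

Emit:
drive_tool --motion "0 0 0 0; 0 0 0 0; 0 0 0 0; 0 0 0 0; 0 0 0 0; 0 0 0 0" --fingers 0.0 --squeeze 30

```text
t: 6.27
eef_pos: [0.5043, 0.3907, 0.045]
ee_rot: [-1.57, -0.001, 0.188]
ft_force: [3.9, -0.0, -1.3]
grip_width: 0.155
```

```bash

python3 look.py 7 220 60 400 130 0; python3 -c "
from h import *
crop('pics/w7.png','pics/w7c.png',180,120,380,340,3)"
```

```text
6.2667 [0.5043 0.3907 0.045 ] [ 3.9 -0.  -1.3] 0.15458904278723543
```

View pics/c7.png

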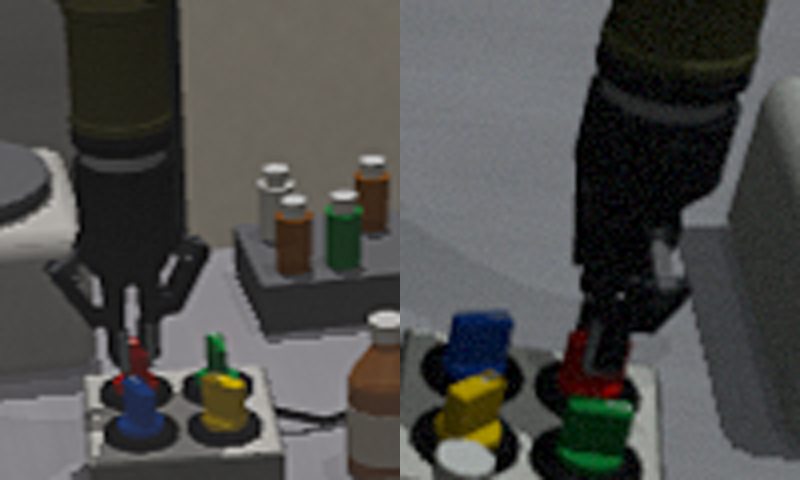

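View pics/w7c.png

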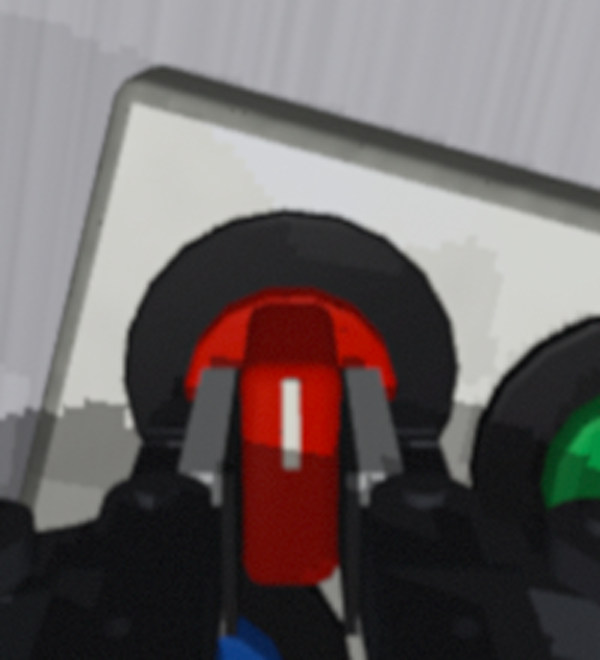

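Emit:
drive_tool --motion "0 0 0 0.06; 0 0 0 0.11; 0 0 0 0.11; 0 0 0 0.11; 0 0 0 0.11; 0 0 0 0.11; 0 0 0 0.11; 0 0 0 0.11; 0 0 0 0.11; 0 0 0 0.11; 0 0 0 0.11; 0 0 0 0.05"

```text
t: 7.42
eef_pos: [0.5042, 0.3903, 0.045]
ee_rot: [-1.572, -0.0, 1.403]
ft_force: [2.7, 1.4, -0.7]
grip_width: 0.151
```

Emit:
drive_tool --motion "0 0 0 0.04; 0 0 0 0; 0 0 0 0; 0 0 0 0"

```text
t: 7.75
eef_pos: [0.5041, 0.3903, 0.0449]
ee_rot: [-1.572, -0.0, 1.437]
ft_force: [3.8, 0.3, 0.7]
grip_width: 0.154
```

```bash

python3 look.py 8 220 60 400 130 0; python3 -c "
from h import *
o=env.get_obs();print(o['moment'],o['ee_rot'],o['q'].round(2))
crop('pics/w8.png','pics/w8c.png',180,120,380,340,3)"
```

```text
7.75 [0.5041 0.3903 0.0449] [3.8 0.3 0.7] 0.15443956769971626
[-0.01587683 -0.9338203  -0.05288186] [-1.57193563e+00 -8.18725247e-05  1.43720439e+00] [-0.35  1.02 -0.74  1.62  0.87  0.86 -0.02]
```

View pics/w8c.png

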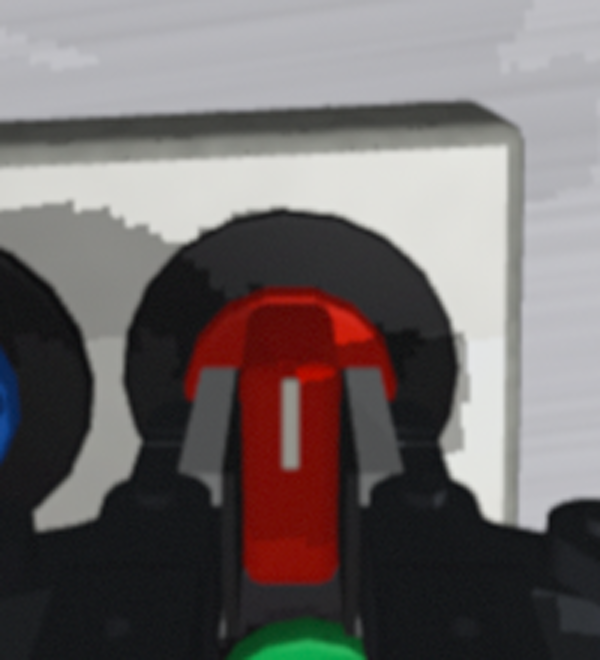

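Emit:
drive_tool --motion "0 0 0 0.02; 0 0 0 0.02; 0 0 0 0; 0 0 0 0"

```text
t: 8.23
eef_pos: [0.5041, 0.3903, 0.0449]
ee_rot: [-1.572, -0.0, 1.478]
ft_force: [4.7, -0.6, 2.7]
grip_width: 0.159
```

```bash
python3 -c "
from h import *
o=env.get_obs();print(o['moment'],o['ee_rot'],o['ft_force'])"
```

```text
[-0.09806415 -1.13173787  0.03275362] [-1.57167289e+00 -1.94606304e-04  1.47774807e+00] [ 4.71843281 -0.59553084  2.68557792]
```

Emit:
drive_tool --motion "0 0 0 0.02; 0 0 0 0.02; 0 0 0 0; 0 0 0 0"

```text
t: 8.57
eef_pos: [0.5039, 0.3904, 0.045]
ee_rot: [-1.571, -0.0, 1.516]
ft_force: [4.1, -0.2, 2.5]
grip_width: 0.154
```

```bash
python3 -c "
from h import *
o=env.get_obs();print(o['moment'],o['ee_rot'],o['ft_force'])"
```

```text
[-0.12180072 -1.05367917 -0.77242813] [-1.57106800e+00 -4.28391150e-04  1.51595387e+00] [ 4.09345189 -0.22246735  2.51199412]
```

Emit:
drive_tool --motion "0 0 0 -0.02; 0 0 0 0; 0 0 0 0; 0 0 0 0; 0 0 0 0; 0 0 1 0; 0 0 2 0; 0 0 3 0; 0 0 3 0; 0 0 3 0; 0 0 4 0; 0 0 4 0" --fingers 0.4

```text
t: 9.57
eef_pos: [0.5027, 0.39, 0.2467]
ee_rot: [-1.57, 0.001, 1.499]
ft_force: [0.8, 1.2, -0.6]
grip_width: 0.402
```

Emit:
drive_tool --motion "0.1 -1.8 1 -0.12; 0.1 -1.8 0 -0.12; 0 -1.7 0 -0.12; 0 -1.7 0 -0.12; 0 0 0 -0.12; 0 0 0 -0.12; 0 0 0 -0.12; 0 0 0 -0.12; 0 0 0 -0.12; 0 0 0 -0.12; 0 0 0 -0.12; 0 0 0 -0.12"

```text
t: 10.57
eef_pos: [0.5049, 0.3207, 0.2555]
ee_rot: [-1.57, 0.0, 0.053]
ft_force: [-1.0, 0.3, -1.0]
grip_width: 0.399
```

```bash
python3 - <<'E'
from h import *
import json
o=env.get_obs();print(o['eef_pos'],o['ee_rot'])
P=env.camera_params('wrist'); json.dump({k:np.array(v).tolist() for k,v in P.items()},open('w9.json','w'))
snap('wrist','w9');crop('pics/w9.png','pics/w9c.png',200,20,400,220,4)
E
```

```text
[0.50489053 0.32074696 0.25547015] [-1.57006018e+00  1.05274041e-04  5.30676513e-02]
```

View pics/w9.png

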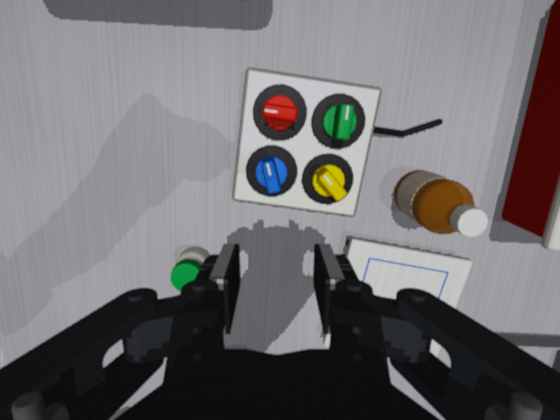

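View pics/w9c.png

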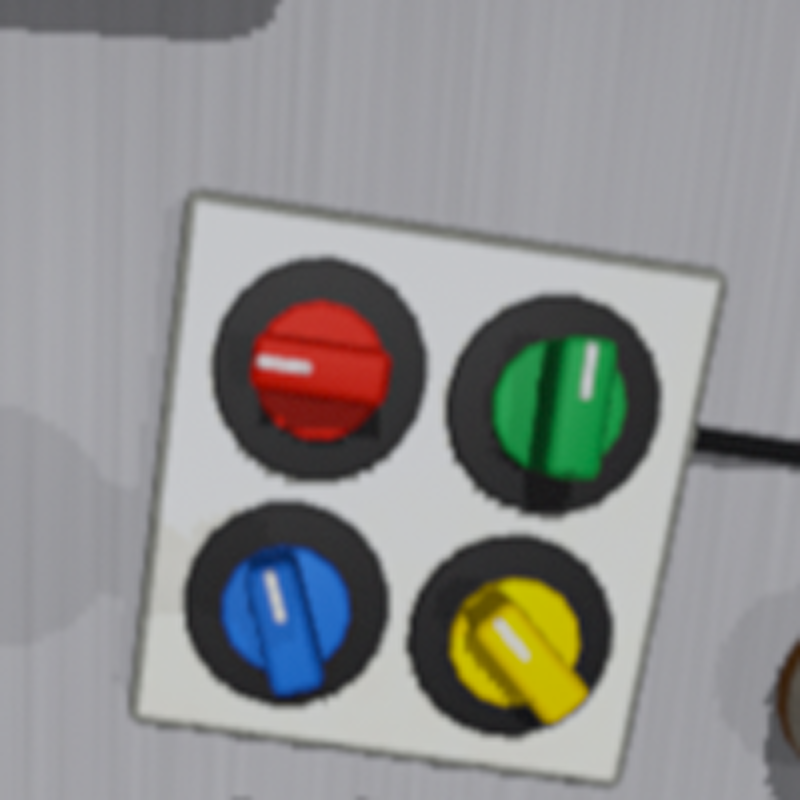

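```bash
python3 - <<'E'
from h import *
import json
np.set_printoptions(precision=4,suppress=True)
P=json.load(open('w9.json')); 
S=lambda x,y:(200+(x+.5)/4-.5,20+(y+.5)/4-.5)
W=lambda uv,z:onz('wrist',S(*uv),z,P)[:2]
def yaw(a,b,z): d=W(a,z)-W(b,z); return np.arctan2(d[1],d[0])
bx=np.mean([yaw((720,275),(195,195),.04),yaw((617,780),(135,713),.04)]);print('box',bx)
print('red',yaw((258,361),(310,367),.084), yaw((252,345),(390,350),.084),yaw((255,388),(385,403),.084),'a=',bx+np.pi-np.array([yaw((258,361),(310,367),.084)]))
for n,a,b in [('blue',(268,572),(281,621)),('yel',(497,620),(526,660)),('green',(593,343),(587,398))]: print(n,bx+np.pi-yaw(a,b,.084))
P=json.load(open('w2.json')); S=lambda x,y:(230+(x+.5)/5-.5,60+(y+.5)/5-.5)
for n,a,b in [('blue',(200,513),(223,573)),('yel',(490,532),(533,575)),('green',(556,170),(556,242))]: print('before',n,bx+np.pi-yaw(a,b,.084))
E
```

```text
box -0.08888947466492951
red 3.084175619934365 -3.1231707201866006 3.083633230137198 a= [-0.0315]
blue 1.1766470063832035
yel 0.7822524603976637
green 1.4868757440759928
before blue 1.2189638087177654
before yel 0.7770548732111981
before green 1.5303771883255446
```

Emit:
drive_tool --motion "0 -3 0 0.11; 0 -4 0 0.11; 0 -4 0 0.11; 0 -4 0 0.11; 0 -4 0 0.11; 0 -4 0 0.11; 0 -4 0 0.11; 0 -4 0 0.11; 0 -4 0 0.11; 0 -4 0 0.11; 0 -4 0 0.11; 0 -4 0 0.11" --fingers 0.7

```text
t: 11.62
eef_pos: [0.5051, -0.1515, 0.2555]
ee_rot: [-1.572, 0.0, 1.387]
ft_force: [0.9, -0.1, -0.1]
grip_width: 0.7
```

Emit:
drive_tool --motion "0.4 -4 0 0.07; 0.4 -4 0 0; 0.4 -4 0 0; 0.4 -4 0 0; 0.4 -2.5 0 0; 0 -0.5 0 0; 0 0 0 0; 0 0 0 0"

```text
t: 12.28
eef_pos: [0.5255, -0.3381, 0.2551]
ee_rot: [-1.571, -0.001, 1.451]
ft_force: [-0.0, 0.4, 0.1]
grip_width: 0.701
```

```bash
python3 - <<'E'
from h import *
import json
o=env.get_obs();print(o['eef_pos'],o['ee_rot'],o['q'].round(2))
P=env.camera_params('wrist'); json.dump({k:np.array(v).tolist() for k,v in P.items()},open('w10.json','w'))
snap('wrist','w10')
E
```

```text
[ 0.52553459 -0.33811754  0.25508269] [-1.57096269e+00 -1.49651112e-03  1.45064632e+00] [ 0.99  0.79 -0.98  1.49  0.68  1.23  1.36]
```

View pics/w10.png

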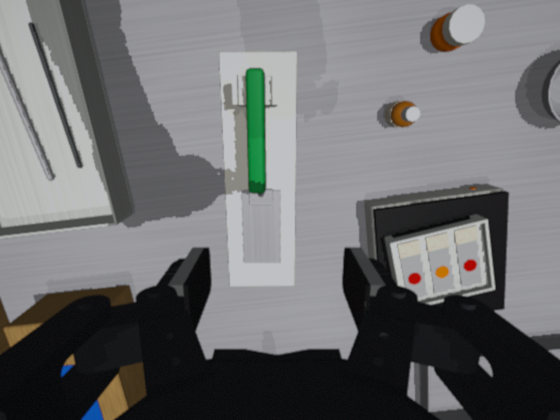

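```bash
python3 - <<'E'
from h import *
crop('pics/w10.png','pics/w10a.png',210,40,310,190,5)
crop('pics/w10.png','pics/w10b.png',210,170,310,300,5)
crop('pics/w10.png','pics/w10c.png',360,175,520,315,5)
E
```

```text
(no output)
```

View pics/w10a.png

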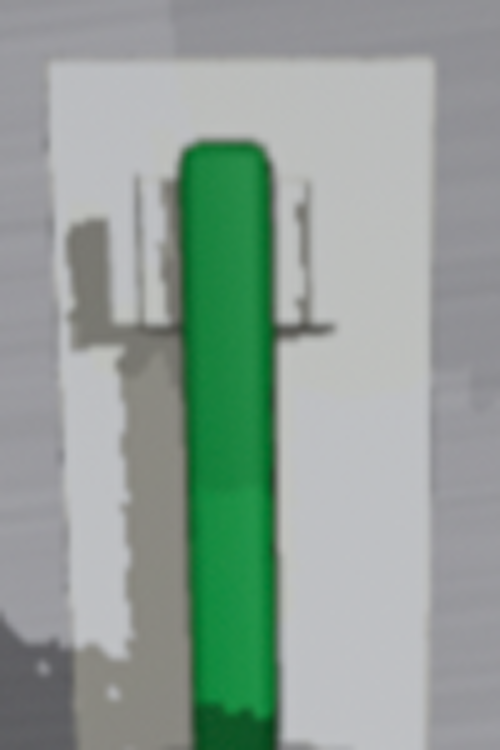

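View pics/w10b.png

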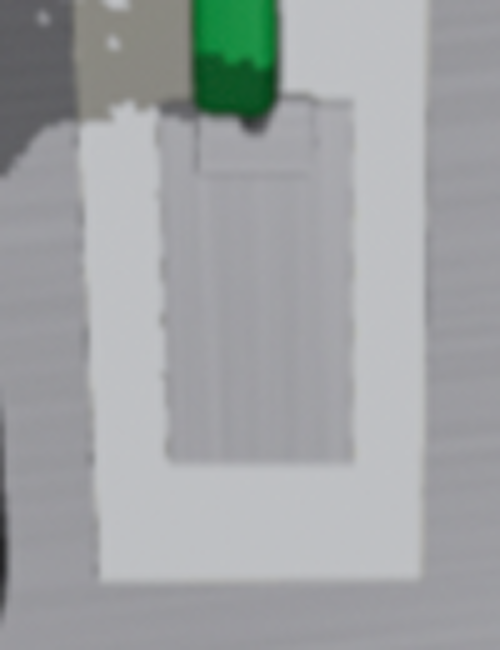

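View pics/w10c.png

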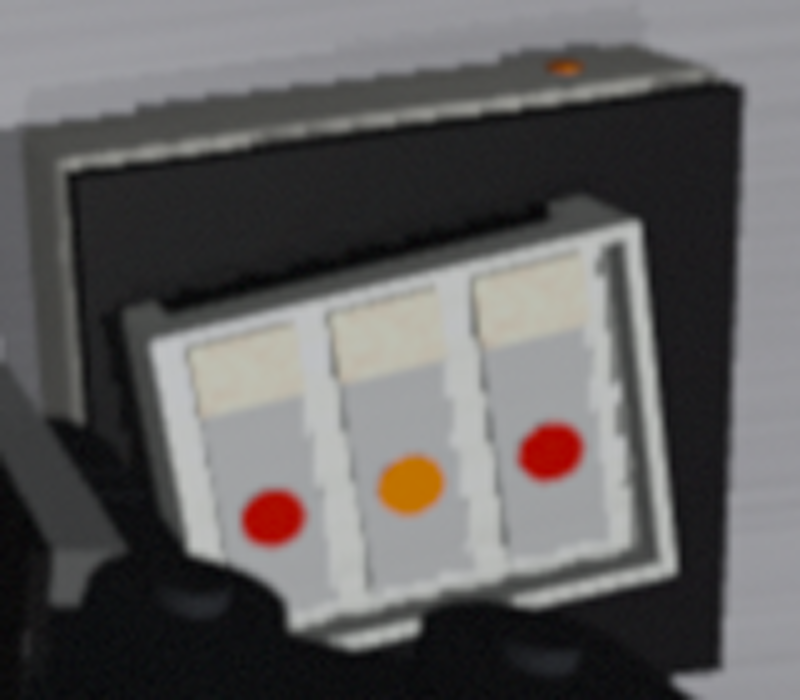

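```bash
python3 - <<'E'
from h import *
import json
np.set_printoptions(precision=4,suppress=True)
P=json.load(open('w10.json')); 
A=lambda x,y,x0,y0:(x0+(x+.5)/5-.5,y0+(y+.5)/5-.5)
def W(pts,z,o): return np.array([onz('wrist',A(*p,*o),z,P)[:2] for p in pts])
yw=lambda d:np.arctan2(d[1],d[0])
a,b,c=(210,40),(210,170),(360,175)
H=np.vstack([W([(182,150),(270,150)],.092,a),W([(195,60),(279,60)],.092,b)]);print('handle',H.ravel(),'mid rear',H[:2].mean(0),'mid front',H[2:].mean(0),yw(H[2:].mean(0)-H[:2].mean(0)))
B=W([(160,100),(352,100),(354,464),(166,464)],.0065,b);print('blade',B.ravel(),B.mean(0),yw(B[2:].mean(0)-B[:2].mean(0)),yw(B[1]-B[0])-np.pi/2,yw(B[2]-B[3])-np.pi/2)
R=np.vstack([W([(48,62),(434,60)],.004,a),W([(422,580),(100,580)],.004,b)]);print('rest',R.ravel(),R.mean(0),yw(R[2:].mean(0)-R[:2].mean(0)),yw(R[1]-R[0])-np.pi/2)
u=np.array([np.cos(-.122),np.sin(-.122)]);print('rest orig from plate', R.mean(0)+.065*u)
T=W([(152,338),(640,222),(678,575)],.066,c);print('tray',T.ravel(),'ctr',(T[0]+T[2])/2,yw(T[1]-T[0])-np.pi/2,yw(T[2]-T[1]),np.linalg.norm(T[1]-T[0]),np.linalg.norm(T[2]-T[1]))
Wm=W([(72,178),(740,88),(720,668)],.045,c);print('warm',Wm.ravel(),(Wm[0]+Wm[2])/2,yw(Wm[1]-Wm[0])-np.pi/2,np.linalg.norm(Wm[1]-Wm[0]))
print('vial',onz('wrist',(412,115),.055,P),'pill',onz('wrist',(466,22),.045,P))
E
```

```text
handle [ 0.4154 -0.3519  0.4173 -0.3358  0.5193 -0.3643  0.5213 -0.3476] mid rear [ 0.4164 -0.3438] mid front [ 0.5203 -0.3559] -0.11587827797725814
blade [ 0.544  -0.3835  0.5499 -0.335   0.6498 -0.3463  0.6436 -0.3967] [ 0.5968 -0.3654] -0.12148840554227186 -0.12074721408624911 -0.12150095011026907
rest [ 0.381  -0.3857  0.3912 -0.2973  0.6879 -0.3317  0.6771 -0.4203] [ 0.5343 -0.3587] -0.11598861734958892 -0.11476447437259751
rest orig from plate [ 0.5988 -0.3666]
tray [ 0.6127 -0.2173  0.5981 -0.1081  0.688  -0.0953] ctr [ 0.6503 -0.1563] 0.13249438087040866 0.14224363019686656 0.11013602721331917 0.0907570502066312
warm [ 0.5793 -0.228   0.5763 -0.0733  0.7296 -0.0693] [ 0.6545 -0.1486] 0.019584271833243516 0.15469778738419337
vial [ 0.4758 -0.1861  0.055 ] pill [ 0.391  -0.1261  0.045 ]
```

Emit:
drive_tool --motion "-1.3 -0.8 -2 0; -1.2 -0.8 -3 0; 0 0 -3.5 0; 0 0 -3.5 0; 0 0 -3 0; 0 0 -2 0; 0 0 -1 0; 0 0 0 0; 0 0 0 0"

```text
t: 13.08
eef_pos: [0.5015, -0.3544, 0.0758]
ee_rot: [-1.572, -0.001, 1.45]
ft_force: [-1.3, -0.9, 0.9]
grip_width: 0.699
```

```bash
python3 look.py 11 240 240 100 90 0; python3 -c "
from h import *
crop('pics/w11.png','pics/w11c.png',150,120,410,340,3)"
```

```text
13.0833 [ 0.5015 -0.3544  0.0758] [-1.3 -0.9  0.9] 0.6987459171115942
```

View pics/c11.png

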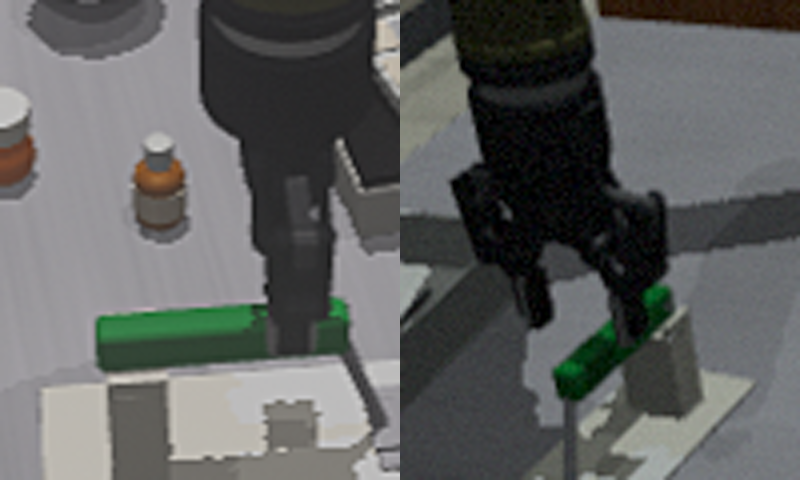

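View pics/w11c.png

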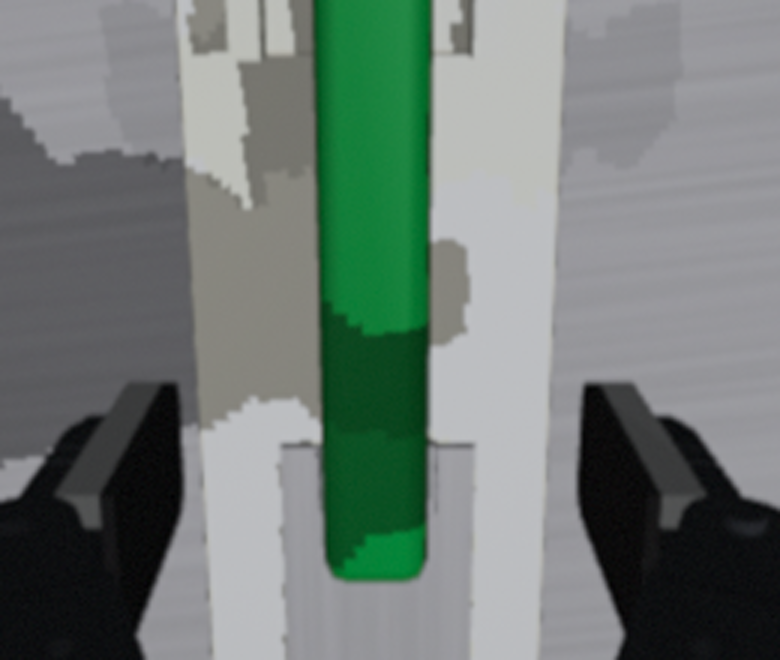

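Emit:
drive_tool --motion "-0.3 0 -0.9 0; 0 0 -0.9 0; 0 0 -0.8 0; 0 0 0 0; 0 0 0 0"

```text
t: 13.65
eef_pos: [0.4969, -0.3554, 0.0478]
ee_rot: [-1.569, -0.001, 1.448]
ft_force: [-0.1, 0.3, 0.1]
grip_width: 0.701
```

```bash
python3 look.py 12 240 240 100 90 0; python3 -c "
from h import *
crop('pics/w12.png','pics/w12c.png',150,120,410,340,3)"
```

```text
13.65 [ 0.4969 -0.3554  0.0478] [-0.1  0.3  0.1] 0.7010504825451814
```

View pics/c12.png

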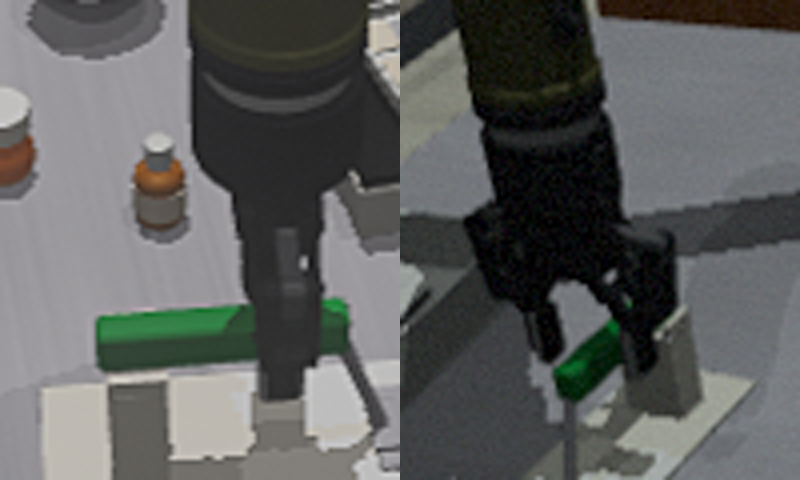

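View pics/w12c.png

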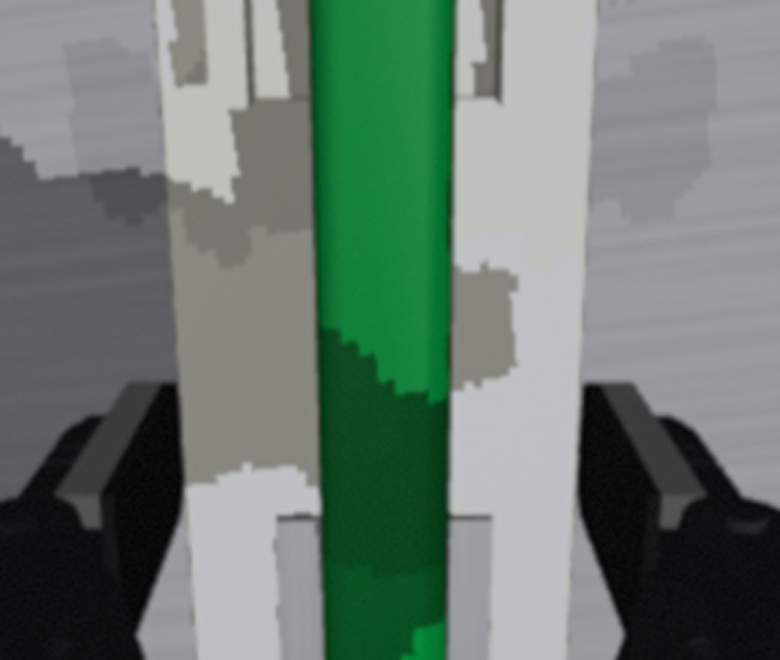

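Emit:
drive_tool --motion "0 0 0 0; 0 0 0 0; 0 0 0 0; 0 0 0 0; 0 0 0 0; 0 0 0 0; 0 0 0 0; 0 0 0 0" --fingers 0.0 --squeeze 100

```text
t: 14.47
eef_pos: [0.4977, -0.3555, 0.0492]
ee_rot: [-1.571, 0.0, 1.448]
ft_force: [-1.7, 0.7, 5.8]
grip_width: 0.189
```

```bash
python3 look.py 13 240 240 100 90 0; python3 -c "
from h import *
o=env.get_obs();print(o['moment'],o['ee_rot'])
crop('pics/w13.png','pics/w13c.png',150,120,410,340,3)"
```

```text
14.4667 [ 0.4977 -0.3555  0.0492] [-1.7  0.7  5.8] 0.18879456194540378
[0.06205628 0.25946066 0.01140939] [-1.57124293e+00  1.22734141e-04  1.44819922e+00]
```

View pics/c13.png

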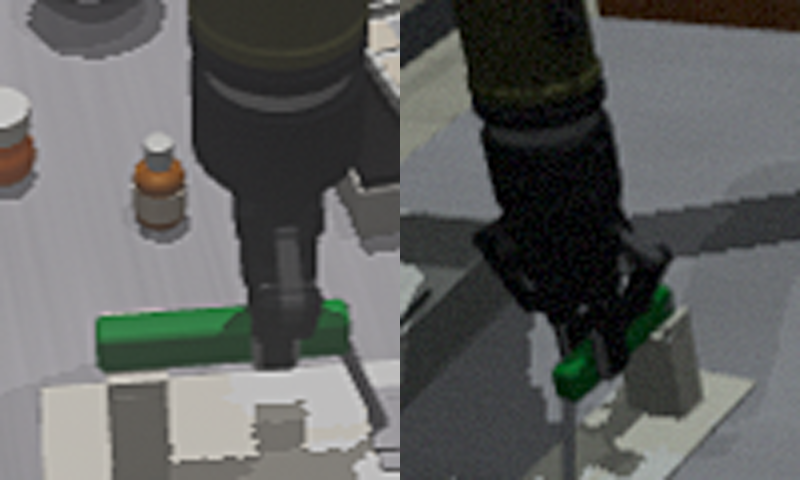

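View pics/w13c.png

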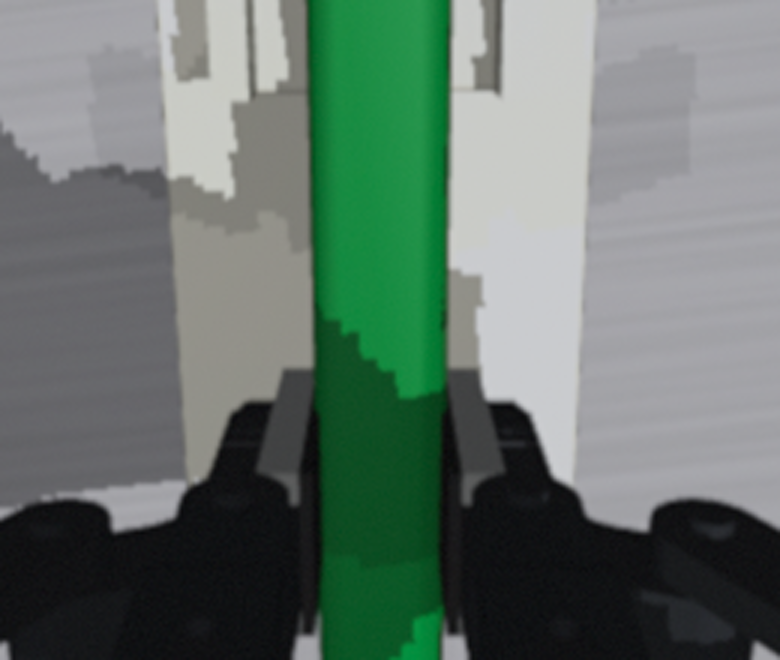

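Emit:
drive_tool --motion "0 0 0.3 0; 0 0 0.7 0; 0 0 1 0; 0 0 1.5 0; 0 0 1.5 0; 0 0 2 0; 0 0 2 0; 0 0 1.5 0; 0 0 1 0; 0 0 0.5 0; 0 0 0 0; 0 0 0 0"

```text
t: 15.62
eef_pos: [0.497, -0.3556, 0.1683]
ee_rot: [-1.57, 0.0, 1.448]
ft_force: [0.3, -0.2, -2.3]
grip_width: 0.194
```

```bash
python3 - <<'E'
from h import *
o=env.get_obs();print(o['eef_pos'],o['ee_rot'],o['ft_force'],o['moment'],o['grip_width'])
snap('side','d14');snap('scene','s14')
crop('pics/d14.png','pics/d14c.png',220,180,420,380,4)
E
```

```text
[ 0.49699303 -0.35562781  0.1682872 ] [-1.56977982e+00  2.24169872e-06  1.44791919e+00] [ 0.29865864 -0.16187703 -2.29455421] [0.00959405 0.11105658 0.00595119] 0.1935272776440001
```

View pics/d14c.png

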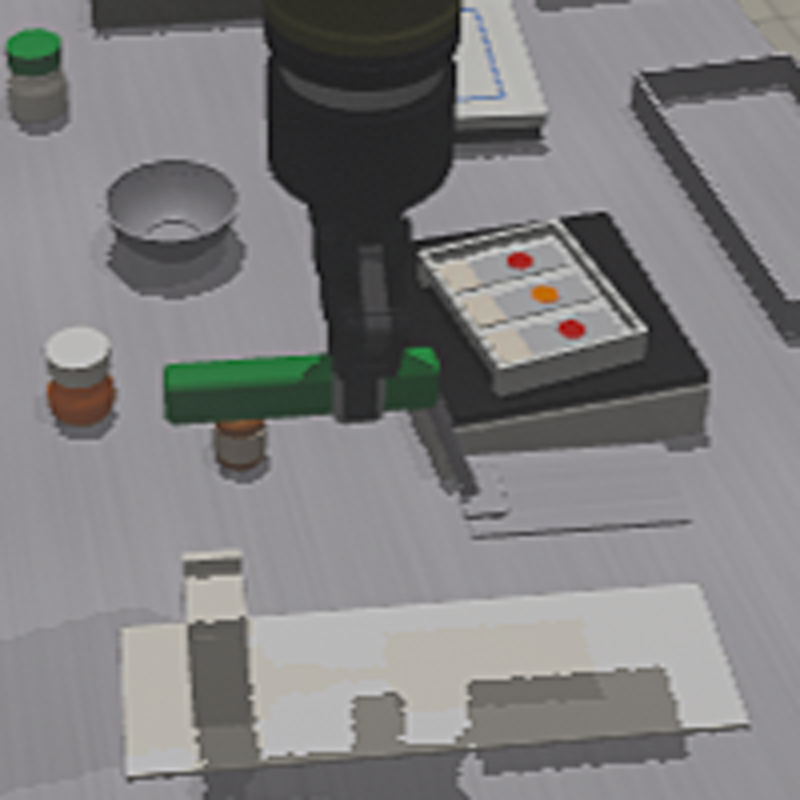

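Emit:
drive_tool --motion "-0.2 0.8 0 0.02; -0.5 1.9 0 0.03; -0.8 2.9 0 0.04; -0.8 3 0 0.045; -0.8 3 0 0.045; -0.8 2.7 0 0.04; -0.5 1.8 0 0.03; -0.2 0.85 0 0.013; 0 0 -1.5 0; 0 0 -1.5 0; 0 0 -1 0; 0 0 0 0"

```text
t: 16.72
eef_pos: [0.45, -0.1865, 0.1267]
ee_rot: [-1.567, -0.001, 1.711]
ft_force: [-0.0, -0.6, -2.1]
grip_width: 0.186
```

Emit:
drive_tool --motion "0 0 0 0; 0 0 0 0; 0 0 0 0"

```text
t: 16.97
eef_pos: [0.4521, -0.1862, 0.1293]
ee_rot: [-1.572, 0.0, 1.711]
ft_force: [0.7, -0.4, -1.5]
grip_width: 0.19
```

```bash
cat > look2.py <<'E'
from h import *
import sys
n=sys.argv[1]; x,y,x2,y2=map(int,sys.argv[2:6])
o=env.get_obs();print(o['t'],o['eef_pos'].round(4),o['ee_rot'].round(3),o['ft_force'].round(1),o['grip_width'])
snap('side','d'+n);snap('scene','s'+n)
a=[cv2.resize(cv2.imread(f)[b:b+130,a:a+160],None,fx=5,fy=4.6 if 0 else 5,interpolation=2) for f,a,b in ((f'pics/d{n}.png',x,y),(f'pics/s{n}.png',x2,y2))]
cv2.imwrite(f'pics/d{n}c.png',a[0][:600]);cv2.imwrite(f'pics/s{n}c.png',a[1][:600])
E
python3 look2.py 15 250 190 130 170
```

```text
16.9667 [ 0.4521 -0.1862  0.1293] [-1.572  0.     1.711] [ 0.7 -0.4 -1.5] 0.18986372308516966
```

View pics/d15c.png

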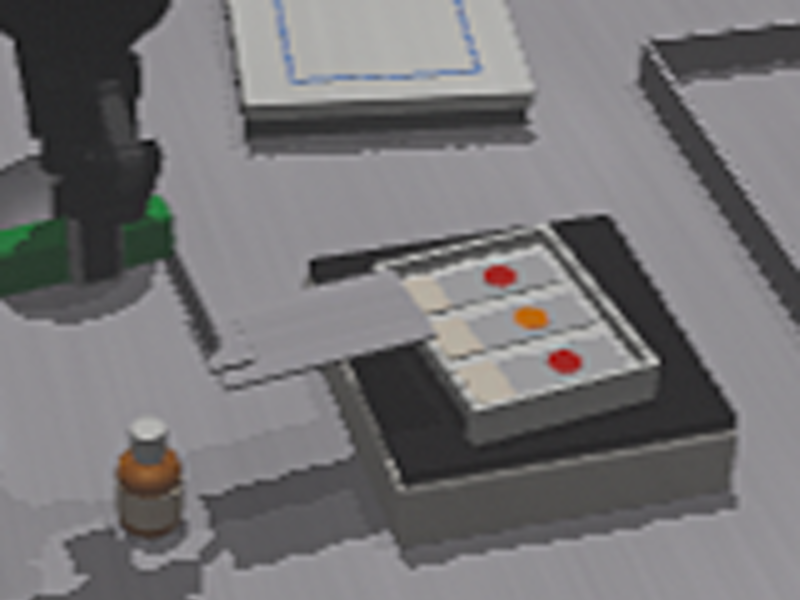

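View pics/s15c.png

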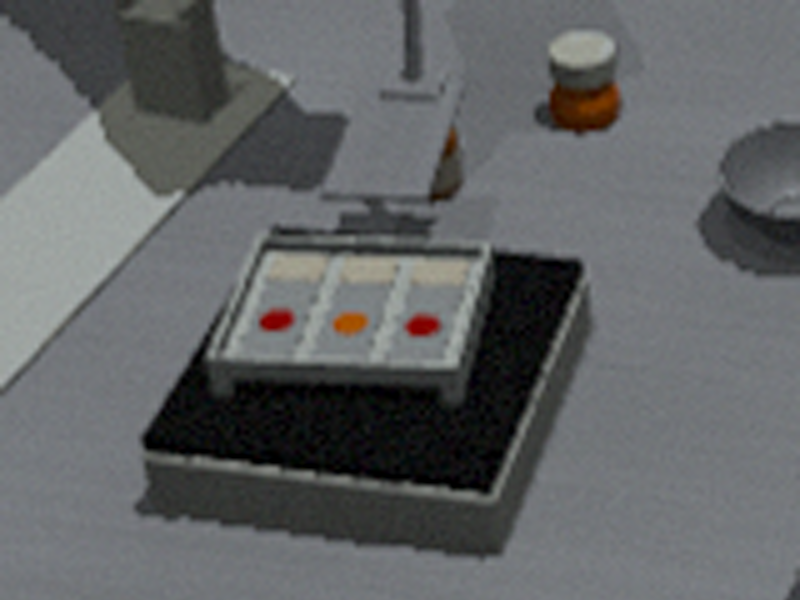

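```bash
python3 - <<'E'
from h import *
np.set_printoptions(precision=4,suppress=True)
D=lambda x,y:(250+(x+.5)/5-.5,190+(y+.5)/5-.5); S=lambda x,y:(130+(x+.5)/5-.5,170+(y+.5)/5-.5)
# -y corner: scene left, side near
a=tri([('scene',S(322,192)),('side',D(437,334))]); b=tri([('scene',S(433,199)),('side',D(395,274))])
print(a,b,(a+b)/2, 'y-dir yaw',np.arctan2(*(b-a)[1::-1])-np.pi/2,np.linalg.norm(a-b))
o=env.get_obs();p=o['eef_pos'];y=o['ee_rot'][2]-np.pi/2;u=np.array([np.cos(y),np.sin(y)]);print('pred tip',p[:2]+.1504*u,p[2]-.0427)
# foot rear corner
c=tri([('scene',S(380,92)),('side',D(222,380))]);print(c)
E
```

```text
[ 0.6025 -0.189   0.087 ] [ 0.5964 -0.1387  0.0843] [ 0.5995 -0.1639  0.0857] y-dir yaw 0.12016785991234813 0.05073581251667479
pred tip [ 0.6009 -0.1652] 0.08658926426739229
[ 0.506  -0.1949  0.0818]
```

Emit:
drive_tool --motion "0 0 -0.5 0; 0 0 -0.8 0; 0 0 -0.8 0; 0 0 -0.7 0; 0 0 -0.5 0; 0 0 -0.2 0; 0 0 0 0; 0 0 0 0; 0 0 0 0; 0 0 0 0"

```text
t: 17.9
eef_pos: [0.4518, -0.1861, 0.094]
ee_rot: [-1.571, 0.0, 1.711]
ft_force: [-0.3, 0.2, -1.3]
grip_width: 0.186
```

```bash
python3 look2.py 16 250 190 130 170
```

```text
17.9 [ 0.4518 -0.1861  0.094 ] [-1.571  0.     1.711] [-0.3  0.2 -1.3] 0.1857103398508653
```

View pics/d16c.png

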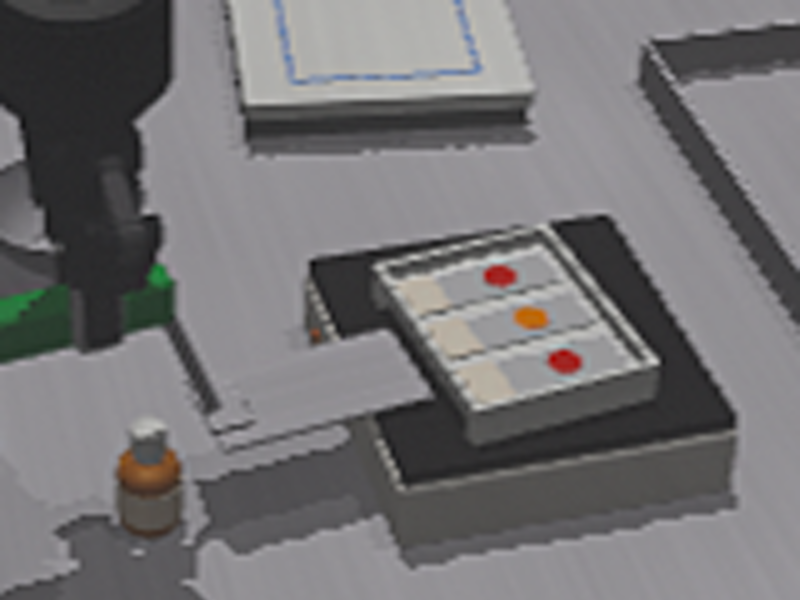

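View pics/s16c.png

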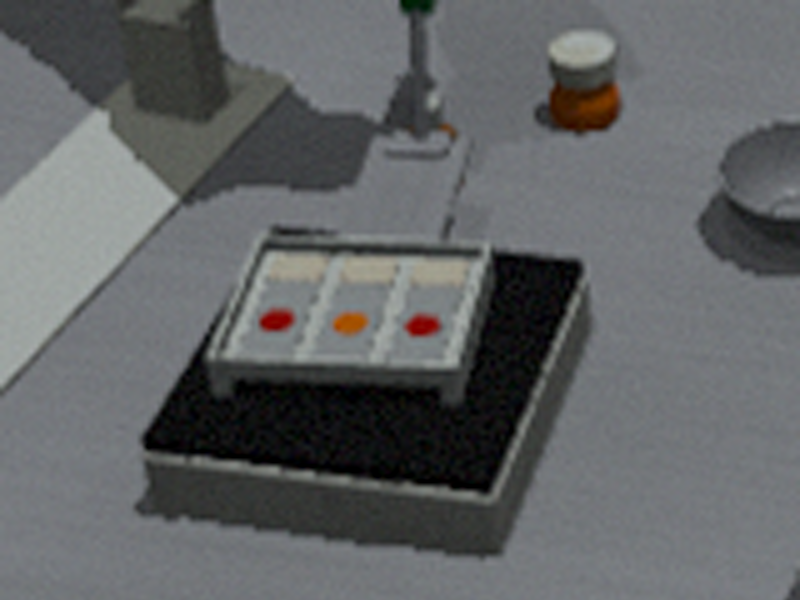

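Emit:
drive_tool --motion "0.3 0.1 0 0; 0.6 0.1 0 0; 0.7 0.12 0 0; 0.7 0.12 0 0; 0.7 0.1 0 0; 0.7 0.1 0 0; 0.3 0.05 0 0; 0 0 0 0; 0 0 0 0"

```text
t: 18.75
eef_pos: [0.4914, -0.1791, 0.0936]
ee_rot: [-1.57, -0.0, 1.711]
ft_force: [-0.0, 0.2, -1.4]
grip_width: 0.187
```

```bash
python3 look2.py 17 250 190 130 170
```

```text
18.75 [ 0.4914 -0.1791  0.0936] [-1.57  -0.     1.711] [-0.   0.2 -1.4] 0.1866028552389674
```

View pics/d17c.png

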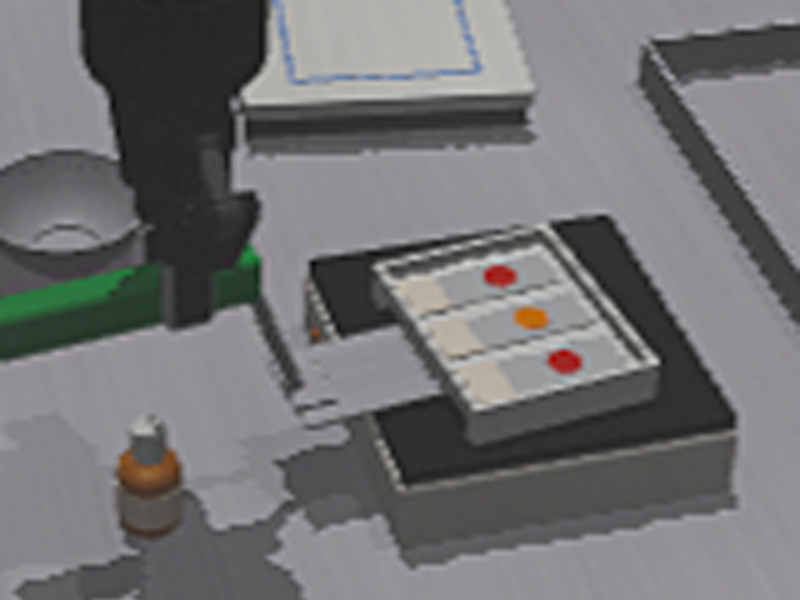

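View pics/s17c.png

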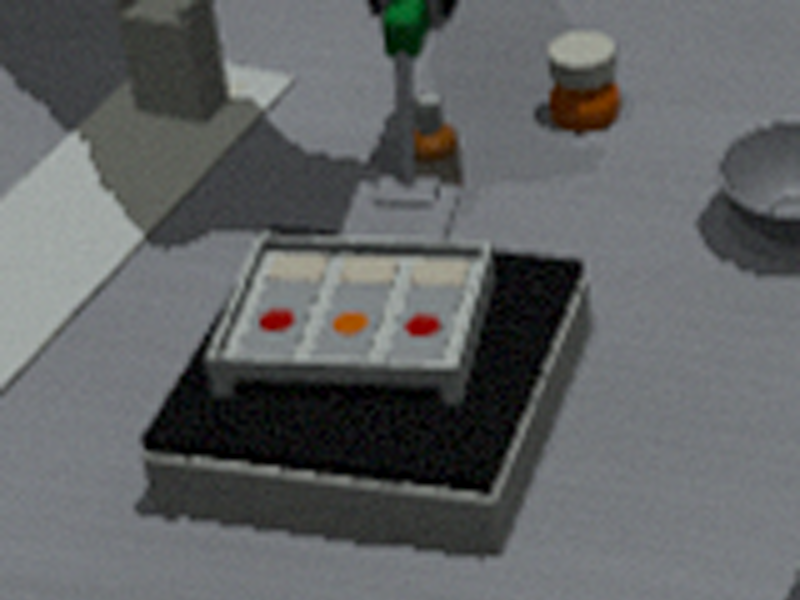

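Emit:
drive_tool --motion "0.3 0.04 0 0; 0.6 0.08 0 0; 0.7 0.1 0 0; 0.7 0.1 0 0; 0.7 0.1 0 0; 0.6 0.08 0 0; 0.5 0.06 0 0; 0.2 0.03 0 0; 0 0 0 0; 0 0 0 0; 0 0 0 0"

```text
t: 19.77
eef_pos: [0.534, -0.1734, 0.0936]
ee_rot: [-1.57, 0.0, 1.711]
ft_force: [-0.9, 0.1, -0.7]
grip_width: 0.189
```

```bash
python3 look2.py 18 250 190 130 170; python3 - <<'E'
from h import *
import json
P=env.camera_params('wrist'); json.dump({k:np.array(v).tolist() for k,v in P.items()},open('w18.json','w'))
snap('wrist','w18')
E
```

```text
19.7667 [ 0.534  -0.1734  0.0936] [-1.57   0.     1.711] [-0.9  0.1 -0.7] 0.18851878712127906
```

View pics/d18c.png

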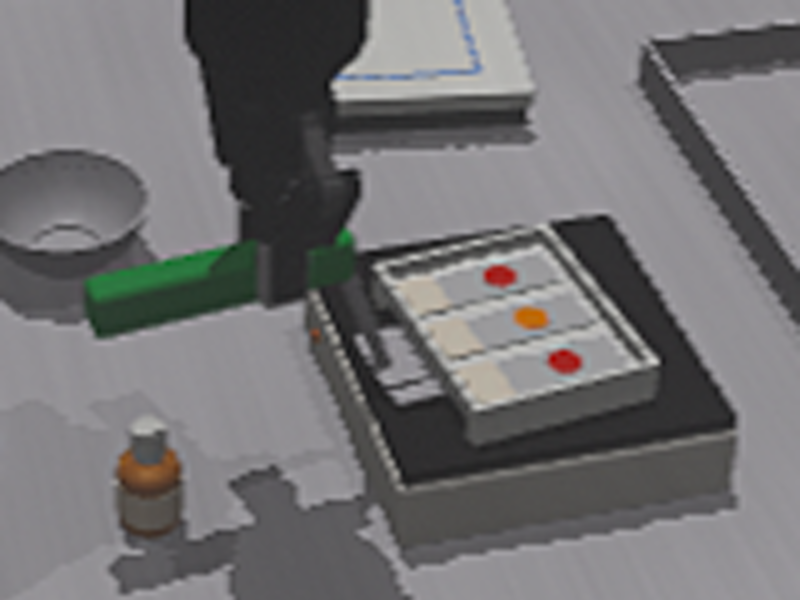

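View pics/s18c.png

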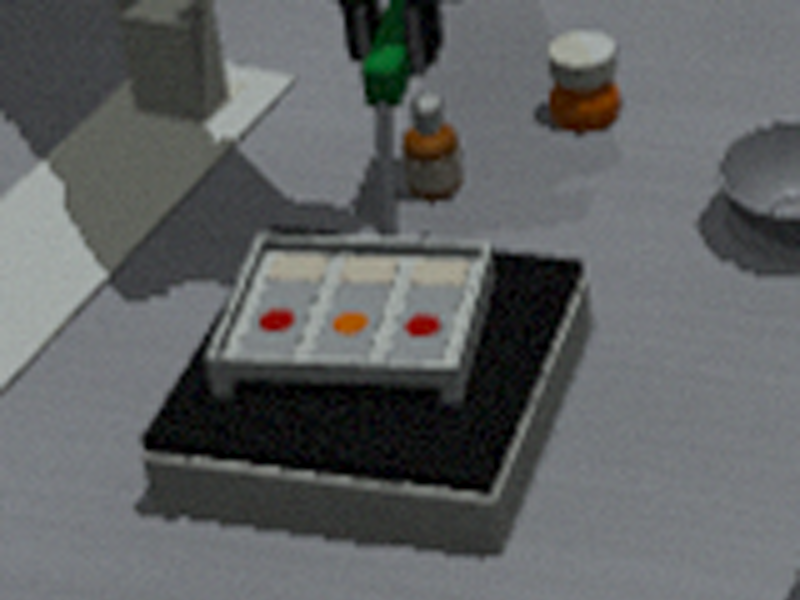

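Emit:
drive_tool --motion "0 0 0.15 0; 0 0 0.15 0; 0 0 0.1 0; 0 0 0.1 0; 0 0 0.1 0; 0 0 0.15 0; 0 0 0.2 0; 0 0 0.3 0; 0 0 0.3 0; 0 0 0.3 0; 0 0 0.15 0; 0 0 0 0"

```text
t: 20.92
eef_pos: [0.5348, -0.1732, 0.1142]
ee_rot: [-1.572, 0.0, 1.711]
ft_force: [0.1, -0.2, -3.8]
grip_width: 0.193
```

Emit:
drive_tool --motion "0 0 0 0; 0 0 0 0"

```text
t: 21.08
eef_pos: [0.5344, -0.1733, 0.1136]
ee_rot: [-1.571, -0.0, 1.711]
ft_force: [-0.5, 0.5, -3.9]
grip_width: 0.183
```

```bash
python3 look2.py 19 250 190 130 170
```

```text
21.0833 [ 0.5344 -0.1733  0.1136] [-1.571 -0.     1.711] [-0.5  0.5 -3.9] 0.18286077201893144
```

View pics/d19c.png

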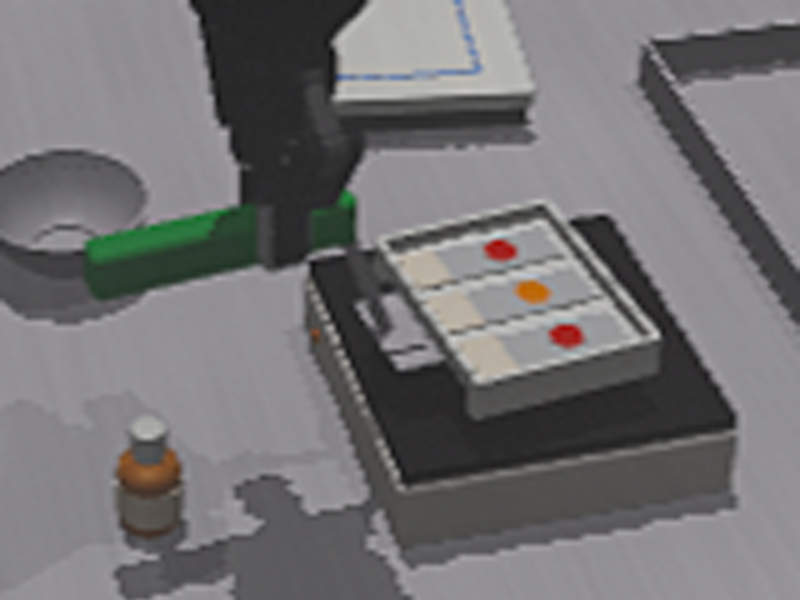

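View pics/s19c.png

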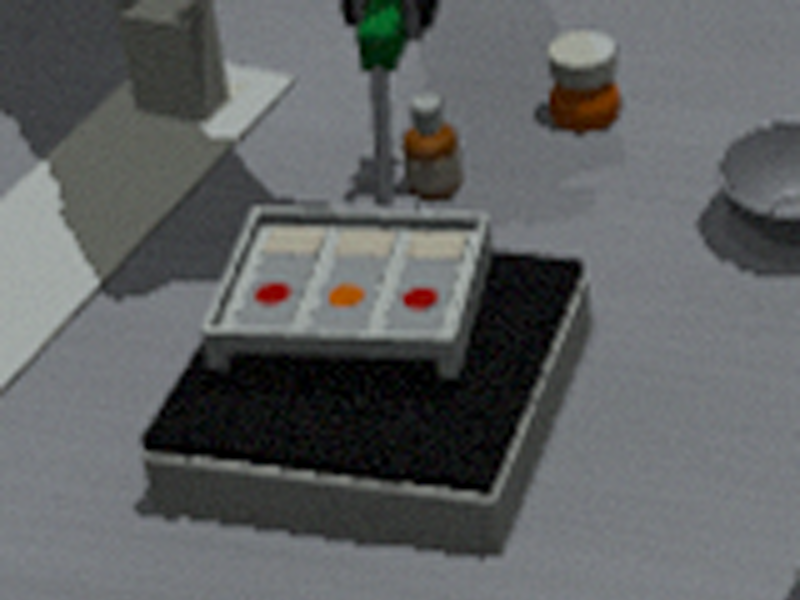

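Emit:
drive_tool --motion "0 0 0.2 0; 0 0 0.4 0; 0 0 0.6 0; 0 0 0.8 0; 0 0 0.8 0; 0 0 0.8 0; 0 0 0.6 0; 0 0 0.4 0; 0 0 0.2 0; 0 0.2 0 0; 0 0.5 0 0; 0.1 0.8 0 -0.01"

```text
t: 22.18
eef_pos: [0.5348, -0.1587, 0.1611]
ee_rot: [-1.569, 0.0, 1.699]
ft_force: [0.2, -0.1, -3.5]
grip_width: 0.186
```

Emit:
drive_tool --motion "0.1 1.1 0 -0.01; 0.1 1.4 0 -0.01; 0.1 1.7 0 -0.015; 0.1 2 0 -0.015; 0.1 2.2 0 -0.02; 0.1 2.3 0 -0.02; 0.1 2.3 0 -0.02; 0.1 2.3 0 -0.02; 0.1 2.3 0 -0.02; 0.1 2.3 0 -0.02; 0.1 2.3 0 -0.02; 0.1 2.2 0 -0.02"

```text
t: 23.18
eef_pos: [0.5468, 0.0884, 0.1615]
ee_rot: [-1.57, -0.001, 1.491]
ft_force: [-0.4, -0.3, -4.4]
grip_width: 0.184
```

Emit:
drive_tool --motion "0.1 2 0 -0.015; 0.1 1.7 0 -0.015; 0.1 1.4 0 -0.01; 0.1 1.1 0 -0.01; 0.1 0.8 0 -0.003; 0.05 0.5 0 0; 0 0.2 0 0; 0 0 0 0; 0 0 0 0; 0 0 0 0"

```text
t: 24.02
eef_pos: [0.5531, 0.1615, 0.1615]
ee_rot: [-1.571, 0.001, 1.437]
ft_force: [0.1, 0.0, -4.1]
grip_width: 0.191
```

```bash
python3 look2.py 20 240 120 250 180
```

```text
24.0167 [0.5531 0.1615 0.1615] [-1.571e+00  1.000e-03  1.437e+00] [ 0.1  0.  -4.1] 0.19132788170182993
```

View pics/d20c.png

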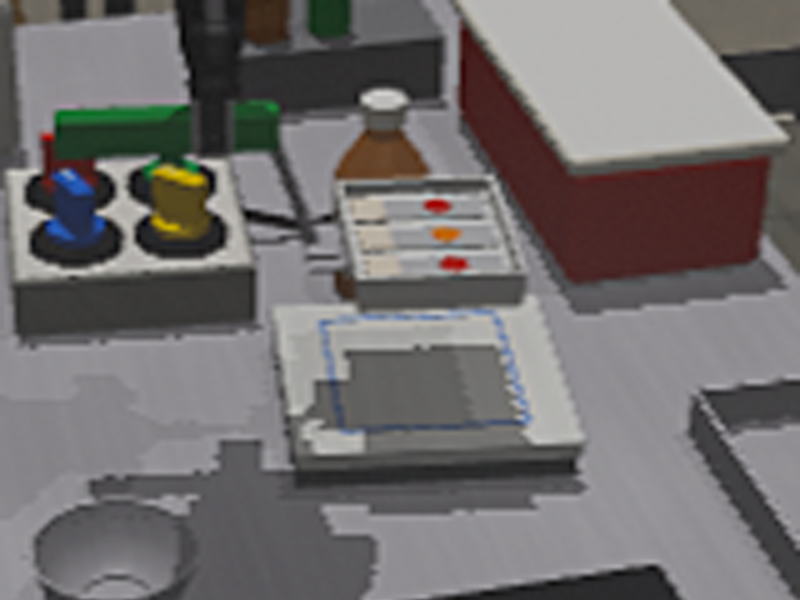

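View pics/s20c.png

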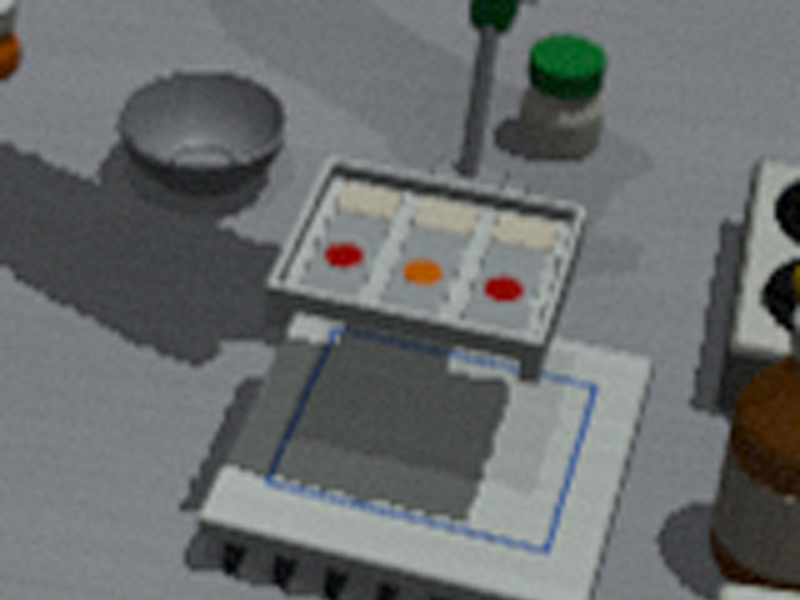

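```bash
python3 - <<'E'
from h import *
np.set_printoptions(precision=4,suppress=True)
D=lambda x,y:(240+(x+.5)/5-.5,120+(y+.5)/5-.5); S=lambda x,y:(250+(x+.5)/5-.5,180+(y+.5)/5-.5)
yw=lambda d:np.arctan2(d[1],d[0])
def Q(t,c,pts,z):
    X=np.array([onz(c,p,z)[:2] for p in pts]); # order: -x-y? print
    print(t,X.ravel(),X.mean(0)); return X
# order: (-x,-y),(-x,+y),(+x,+y),(+x,-y)
def yaws(X): print('  yaw x',yw(X[3]-X[0]),yw(X[2]-X[1]),'y',yw(X[1]-X[0])-np.pi/2,yw(X[2]-X[3])-np.pi/2)
yaws(Q('tray sc','scene',[S(335,160),S(585,207),S(548,346),S(268,287)],.1298))
yaws(Q('tray sd','side',[D(357,283),D(336,185),D(493,176),D(524,277)],.1298))
yaws(Q('outl sc','scene',[S(333,332),S(597,385),S(548,551),S(268,483)],.03))
yaws(Q('outl sd','side',[D(338,430),D(322,322),D(495,312),D(528,422)],.03))
yaws(Q('cool sc','scene',[S(291,315),S(651,355),S(592,615),S(198,518)],.03))
yaws(Q('cool sd','side',[D(293,448),D(272,308),D(535,296),D(582,438)],.03))
o=env.get_obs();p=o['eef_pos'];y=o['ee_rot'][2]-np.pi/2;print('pred tray',p[:2]+.1171*np.array([np.cos(y),np.sin(y)]),y)
E
```

```text
tray sc [0.6177 0.099  0.63   0.2048 0.7208 0.1957 0.7071 0.0854] [0.6689 0.1462]
  yaw x -0.15067075676570488 -0.0999793686689514 y -0.11528137850416909 -0.12331347574654306
tray sd [0.6142 0.0903 0.6295 0.1991 0.7186 0.1897 0.7013 0.0768] [0.6659 0.1389]
  yaw x -0.1537622185469301 -0.10551210303018527 y -0.13974478576834715 -0.15162571865395758
outl sc [0.6124 0.1011 0.6247 0.2199 0.729  0.2055 0.7134 0.0886] [0.6699 0.1538]
  yaw x -0.12356560699370805 -0.1373723680965737 y -0.10337690844272074 -0.13287989268690192
outl sd [0.6082 0.1025 0.6265 0.2165 0.7295 0.2048 0.7127 0.087 ] [0.6692 0.1527]
  yaw x -0.14677955133306858 -0.11301445640139818 y -0.15877800707357936 -0.14146791748673193
cool sc [0.6044 0.0806 0.5998 0.2425 0.7598 0.2245 0.7391 0.0639] [0.6758 0.1529]
  yaw x -0.12319199857763537 -0.11191636251237547 y 0.028475209053500095 -0.1285402481679474
cool sd [0.58   0.0907 0.6011 0.2389 0.7583 0.2174 0.7367 0.0653] [0.6691 0.1531]
  yaw x -0.1606032610419738 -0.13559653772899752 y -0.14128692675834564 -0.14128289968209518
pred tray [0.6692 0.1461] -0.1339857438550658
```

Emit:
drive_tool --motion "0 0.15 -0.2 0; 0.05 0.2 -0.5 0; 0 0.2 -0.8 0; 0 0.15 -0.9 0; 0 0.05 -0.9 0; 0 0 -0.9 0; 0 0 -0.8 0; 0 0 -0.7 0; 0 0 -0.5 0; 0 0 -0.2 0; 0 0 0 0; 0 0 0 0"

```text
t: 25.12
eef_pos: [0.5537, 0.1704, 0.0979]
ee_rot: [-1.571, -0.0, 1.438]
ft_force: [-0.0, 0.6, -4.6]
grip_width: 0.188
```

Emit:
drive_tool --motion "0 0 0 0; 0 0 0 0"

```text
t: 25.28
eef_pos: [0.5539, 0.1704, 0.0982]
ee_rot: [-1.572, -0.001, 1.438]
ft_force: [-1.1, 0.3, -3.5]
grip_width: 0.188
```

```bash
python3 look2.py 21 240 120 250 180
```

```text
25.2833 [0.5539 0.1704 0.0982] [-1.572e+00 -1.000e-03  1.438e+00] [-1.1  0.3 -3.5] 0.18839365646273354
```

View pics/d21c.png

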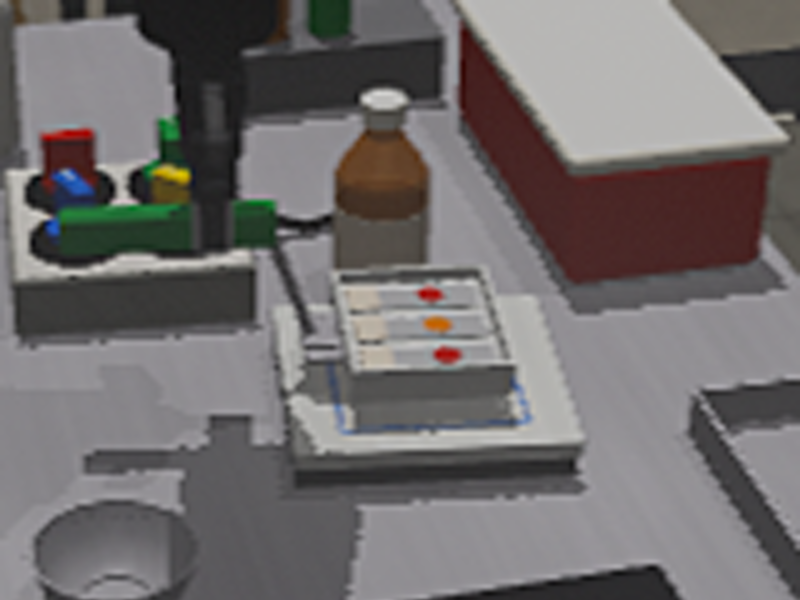

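View pics/s21c.png

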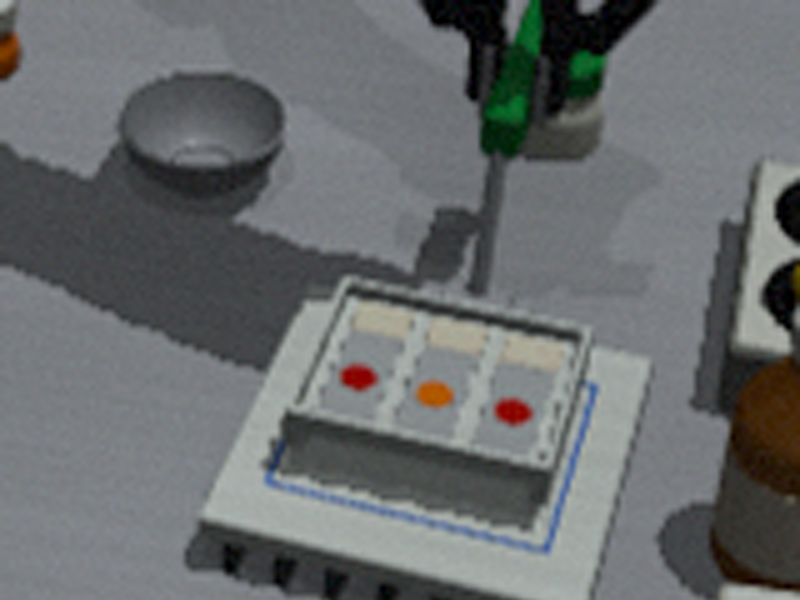

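```bash
python3 - <<'E'
from h import *
np.set_printoptions(precision=4,suppress=True)
D=lambda x,y:(240+(x+.5)/5-.5,120+(y+.5)/5-.5); S=lambda x,y:(250+(x+.5)/5-.5,180+(y+.5)/5-.5)
yw=lambda d:np.arctan2(d[1],d[0])
o=env.get_obs();p=o['eef_pos'];z=p[2]-.0452+.0025+.011
def Q(t,c,pts,z):
    X=np.array([onz(c,p,z)[:2] for p in pts]); print(t,X.ravel(),X.mean(0));print('  yaw x',yw(X[3]-X[0]),yw(X[2]-X[1]),'y',yw(X[1]-X[0])-np.pi/2,yw(X[2]-X[3])-np.pi/2)
Q('tray sc','scene',[S(345,278),S(592,330),S(551,466),S(287,411)],z)
Q('tray sd','side',[D(348,373),D(332,273),D(488,266),D(514,365)],z)
y=o['ee_rot'][2]-np.pi/2;print('pred tray',p[:2]+.1171*np.array([np.cos(y),np.sin(y)]),y,z)
E
```

```text
tray sc [0.6177 0.1059 0.6316 0.2143 0.7185 0.2026 0.7077 0.0947] [0.6689 0.1544]
  yaw x -0.12301540609764713 -0.13401006688590017 y -0.1276927865432842 -0.09950714963410423
tray sd [0.6134 0.1026 0.6306 0.2102 0.7212 0.1978 0.7037 0.0905] [0.6672 0.1503]
  yaw x -0.13362595000067976 -0.13569389354647082 y -0.15884113026047553 -0.16228178518305003
pred tray [0.6698 0.1548] -0.13285522145230821 0.06640028799252243
```

Emit:
drive_tool --motion "0.1 0 -0.2 0; 0 0 -0.3 0; 0 0 -0.3 0; 0 0 -0.3 0; 0 0 -0.2 0; 0 0 -0.1 0; 0 0 -0.1 0; 0 0 -0.05 0; 0 0 -0.1 0; 0 0 -0.1 0; 0 0 -0.1 0; 0 0 0 0"

```text
t: 26.38
eef_pos: [0.5546, 0.1702, 0.0792]
ee_rot: [-1.571, -0.0, 1.438]
ft_force: [-0.2, -0.5, -2.1]
grip_width: 0.188
```

Emit:
drive_tool --motion "0 0 -0.1 0; 0 0 0 0; 0 0 0 0"

```text
t: 26.63
eef_pos: [0.5545, 0.1702, 0.0782]
ee_rot: [-1.571, -0.0, 1.438]
ft_force: [0.6, 1.0, -1.9]
grip_width: 0.187
```

```bash
python3 look2.py 22 240 120 250 180
```

```text
26.6333 [0.5545 0.1702 0.0782] [-1.571 -0.     1.438] [ 0.6  1.  -1.9] 0.18702475696145285
```

View pics/d22c.png

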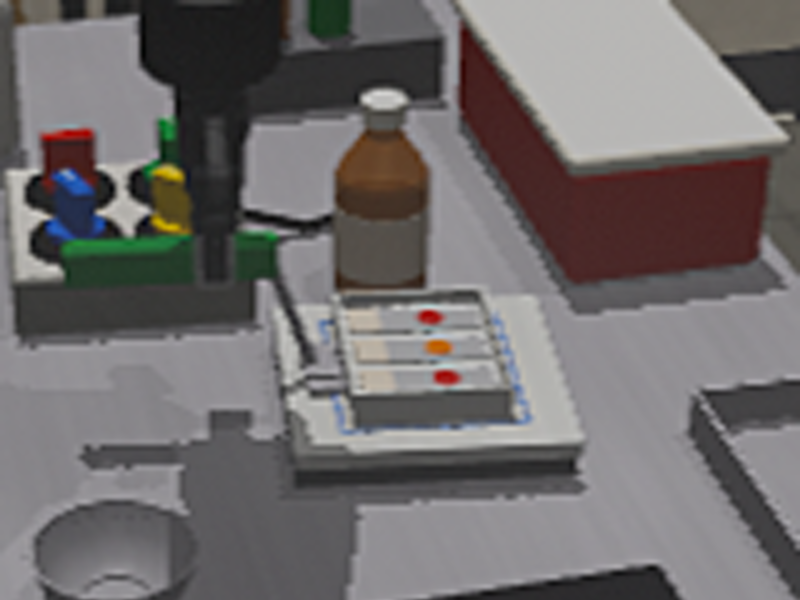

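View pics/s22c.png

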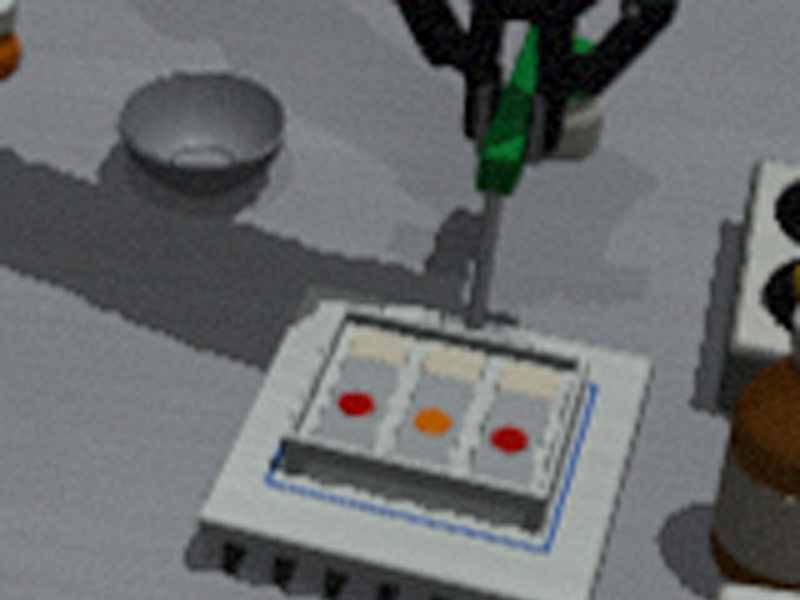

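Emit:
drive_tool --motion "-0.3 0.04 0 0; -0.6 0.08 0 0; -0.9 0.12 0 0; -1 0.13 0 0; -1 0.13 0 0; -1 0.13 0 0; -1 0.13 0 0; -1 0.14 0 0; -1 0.14 0 0; -1 0.13 0 0; -0.6 0.08 0 0; -0.3 0.04 0 0"

```text
t: 27.73
eef_pos: [0.4562, 0.1834, 0.0784]
ee_rot: [-1.57, 0.0, 1.44]
ft_force: [-0.2, 0.1, -1.8]
grip_width: 0.186
```

Emit:
drive_tool --motion "0 0 0 0; 0 0 0 0; 0 0 0 0"

```text
t: 27.98
eef_pos: [0.4582, 0.1831, 0.0782]
ee_rot: [-1.571, -0.0, 1.437]
ft_force: [0.2, 0.2, -2.9]
grip_width: 0.188
```

```bash
python3 look2.py 23 240 120 250 180
```

```text
27.9833 [0.4582 0.1831 0.0782] [-1.571 -0.     1.437] [ 0.2  0.2 -2.9] 0.18774353037228006
```

View pics/d23c.png

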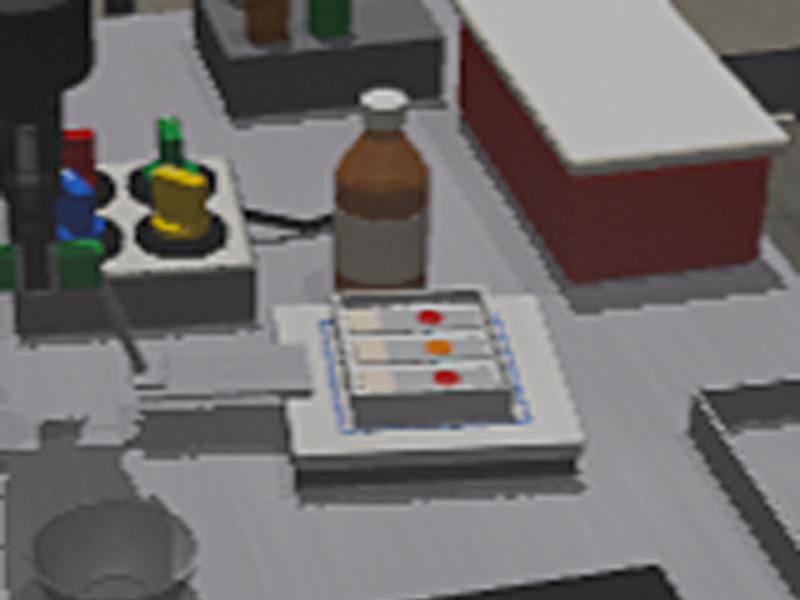

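View pics/s23c.png

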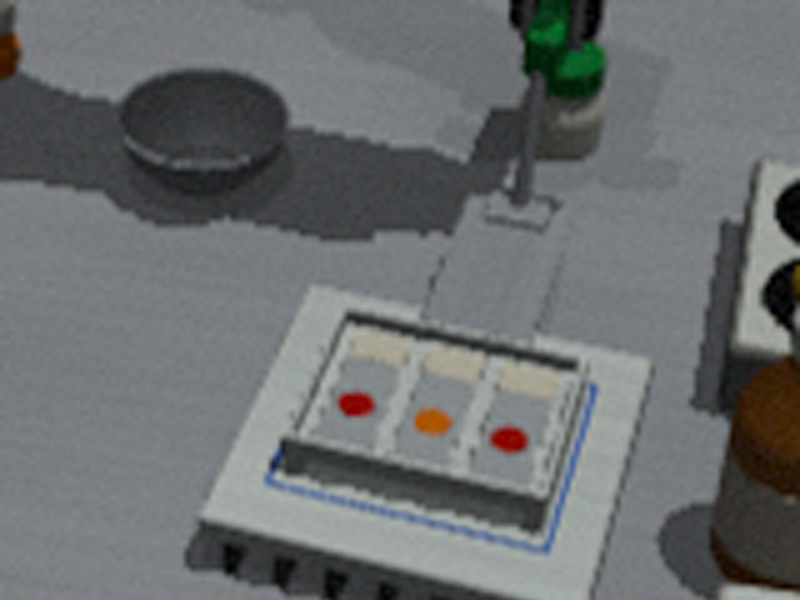

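```bash
python3 - <<'E'
from h import *
np.set_printoptions(precision=4,suppress=True)
D=lambda x,y:(240+(x+.5)/5-.5,120+(y+.5)/5-.5); S=lambda x,y:(250+(x+.5)/5-.5,180+(y+.5)/5-.5)
yw=lambda d:np.arctan2(d[1],d[0])
def Q(t,c,pts,z):
    X=np.array([onz(c,p,z)[:2] for p in pts]); print(t,X.ravel(),X.mean(0));print('  yaw x',yw(X[3]-X[0]),yw(X[2]-X[1]),'y',yw(X[1]-X[0])-np.pi/2,yw(X[2]-X[3])-np.pi/2)
Q('tray sc','scene',[S(347,314),S(585,362),S(548,495),S(284,437)],.051)
Q('tray sd','side',[D(351,397),D(335,294),D(488,289),D(515,388)],.051)
E
crop() { python3 -c "
from h import *
crop('pics/s23.png','pics/z1.png',285,235,385,295,8)
crop('pics/d23.png','pics/z2.png',295,170,365,215,11)"; }; crop
```

```text
tray sc [0.6236 0.1082 0.635  0.2131 0.719  0.2029 0.7069 0.0937] [0.6711 0.1545]
  yaw x -0.1722326504003458 -0.12105742074135989 y -0.10828930237533929 -0.11063268154796346
tray sd [0.6152 0.102  0.633  0.2119 0.7219 0.1975 0.7052 0.0909] [0.6688 0.1506]
  yaw x -0.12246595887587693 -0.16043460432276052 y -0.16107079750553654 -0.1551209268767335
```

View pics/z1.png

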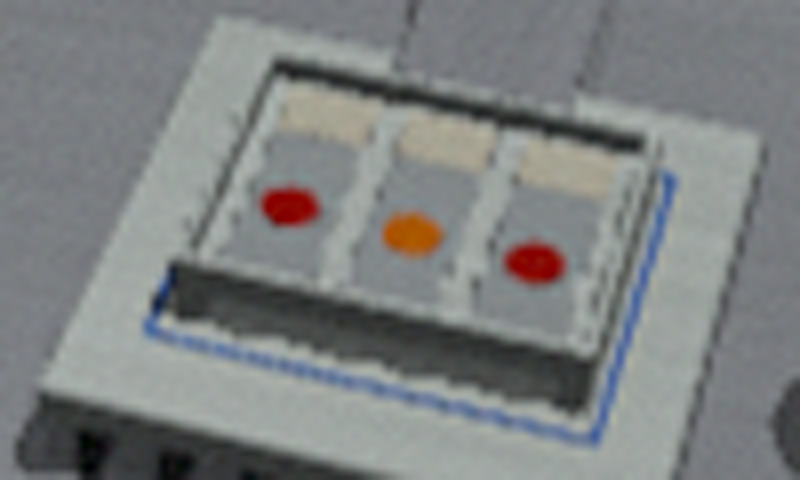

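View pics/z2.png

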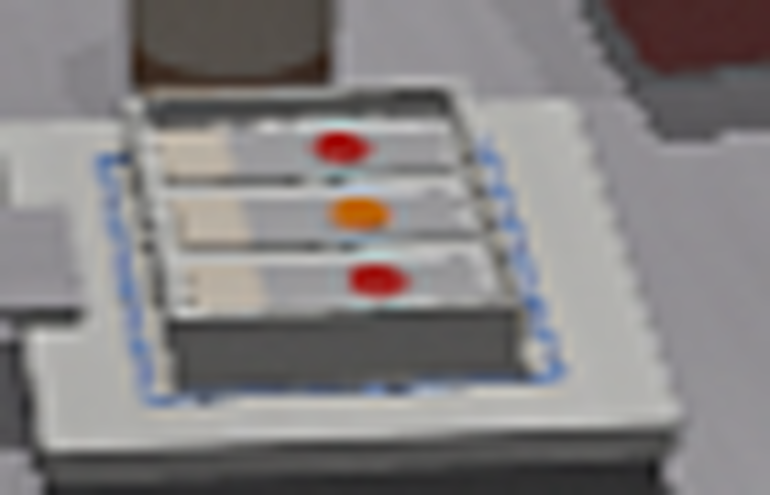

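Emit:
drive_tool --motion "0 0 0.4 0; 0 0 1 0; 0 0 1.5 0; 0 0 2 0; 0 0 2 0; 0 0 1.6 0; 0 0 1 0; 0 0 0.5 0; 0 -0.8 0 0; 0.2 -1.6 0 0; 0.3 -2.4 0 0.01; 0.3 -3.2 0 0"

```text
t: 29.08
eef_pos: [0.4651, 0.1036, 0.1776]
ee_rot: [-1.57, -0.001, 1.452]
ft_force: [1.0, -1.2, -1.9]
grip_width: 0.188
```

Emit:
drive_tool --motion "0.3 -3.9 0 0; 0.3 -3.9 0 0; 0.3 -3.9 0 0; 0.3 -3.9 0 0; 0.3 -3.9 0 0; 0.3 -3.9 0 0; 0.3 -3.9 0 0; 0.3 -3.9 0 0; 0.3 -3.9 0 0; 0.3 -3.5 0 0; 0.2 -2.8 0 0; 0 -2 0 0"

```text
t: 30.08
eef_pos: [0.4953, -0.3355, 0.1761]
ee_rot: [-1.568, 0.001, 1.443]
ft_force: [-0.1, 0.1, -2.5]
grip_width: 0.187
```

Emit:
drive_tool --motion "0 -1.2 0 0; 0 -0.6 0 0; 0 0 0 0; 0 0 0 0; 0 0 0 0"

```text
t: 30.5
eef_pos: [0.4975, -0.3472, 0.178]
ee_rot: [-1.57, -0.001, 1.45]
ft_force: [0.0, -0.6, -1.2]
grip_width: 0.191
```

```bash
python3 -c "
from h import *
o=env.get_obs();print(o['t'],o['eef_pos'],o['ee_rot'],o['ft_force'])"
```

```text
30.5 [ 0.49752361 -0.34716985  0.17801369] [-1.57018806e+00 -1.13147951e-03  1.45046615e+00] [ 1.62821408e-04 -5.93066710e-01 -1.21054951e+00]
```

Emit:
drive_tool --motion "0 -0.4 -0.5 0; 0 -0.4 -1 0; 0 -0.05 -1.8 0; 0 0 -2.2 0; 0 0 -2.2 0; 0 0 -1.6 0; 0 0 -1 0; 0 0 -0.7 0; 0 0 -0.3 0; 0 0 0 0; 0 0 0 0; 0 0 0 0"

```text
t: 31.5
eef_pos: [0.4983, -0.3576, 0.0663]
ee_rot: [-1.573, 0.0, 1.448]
ft_force: [0.0, -0.2, -2.1]
grip_width: 0.185
```

```bash
python3 look2.py 24 245 260 90 140
```

```text
31.5 [ 0.4983 -0.3576  0.0663] [-1.573  0.     1.448] [ 0.  -0.2 -2.1] 0.18490630141449882
```

View pics/d24c.png

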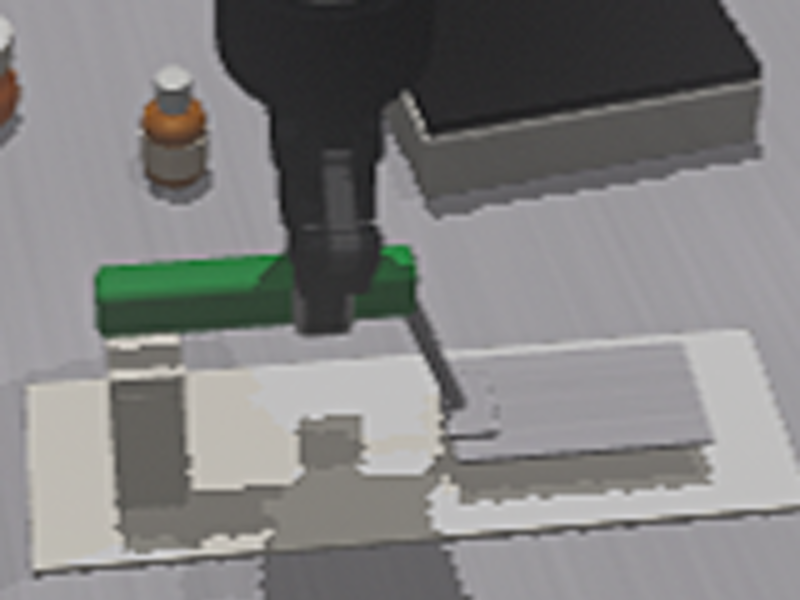

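View pics/s24c.png

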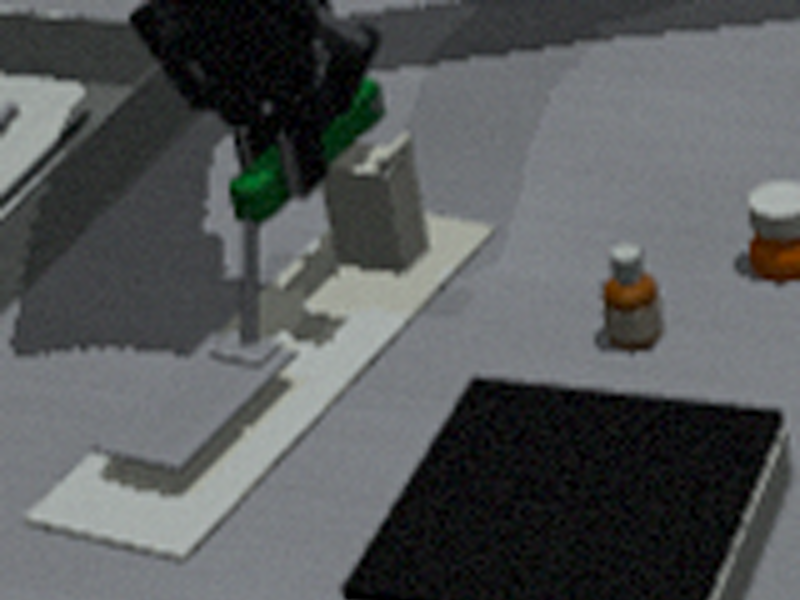

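Emit:
drive_tool --motion "-0.05 0.2 -0.1 0; 0 0 -0.3 0; 0 0 -0.4 0; 0 0 -0.4 0; 0 0 -0.2 0; 0 0 -0.15 0; 0 0 0 0; 0 0 0 0; 0 0 0 0"

```text
t: 32.35
eef_pos: [0.4971, -0.3554, 0.0497]
ee_rot: [-1.571, -0.0, 1.448]
ft_force: [-0.3, 0.5, -1.9]
grip_width: 0.185
```

Emit:
drive_tool --motion "0 0 -0.1 0; 0 0 -0.05 0; 0 0 0 0; 0 0 0 0"

```text
t: 32.68
eef_pos: [0.4972, -0.3555, 0.0492]
ee_rot: [-1.571, 0.001, 1.448]
ft_force: [-1.6, 0.4, 5.4]
grip_width: 0.188
```

```bash
python3 look2.py 25 245 260 90 140
```

```text
32.6833 [ 0.4972 -0.3555  0.0492] [-1.571e+00  1.000e-03  1.448e+00] [-1.6  0.4  5.4] 0.18826524563372668
```

View pics/d25c.png

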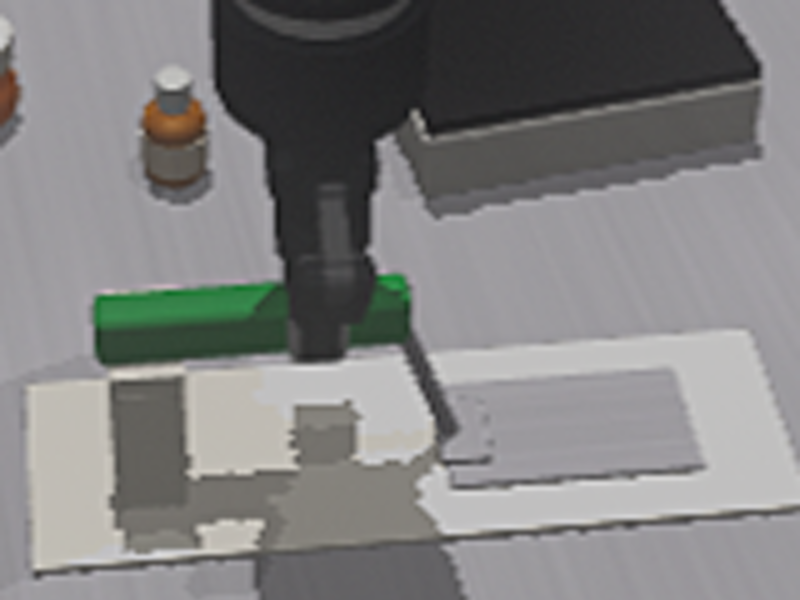

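View pics/s25c.png

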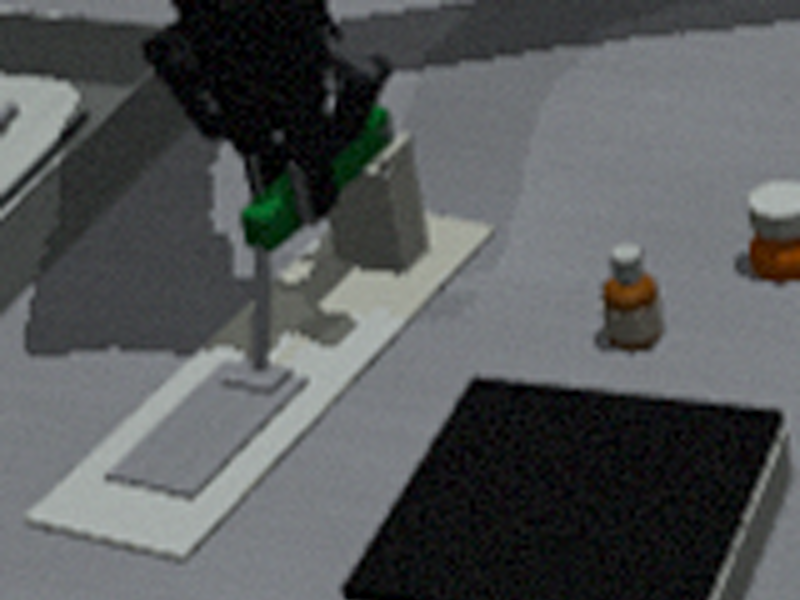

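Emit:
drive_tool --motion "0 0 0 0; 0 0 0 0; 0 0 0 0; 0 0 0 0; 0 0 0.5 0; 0 0 1 0; 0 0 2 0; 0 0 3 0; 0 0 4 0; 0 0 4 0; 0 0 4 0; 0 0 3 0" --fingers 0.7

```text
t: 33.78
eef_pos: [0.4981, -0.3548, 0.2679]
ee_rot: [-1.575, 0.001, 1.449]
ft_force: [0.5, 0.2, 0.6]
grip_width: 0.702
```

Emit:
drive_tool --motion "1 0.6 0 0; 2 0.6 0 0; 0 0 0 0; 0 0 0 0; 0 0 0 0"

```text
t: 34.2
eef_pos: [0.5264, -0.3433, 0.2629]
ee_rot: [-1.57, 0.0, 1.448]
ft_force: [-0.4, -0.0, 0.3]
grip_width: 0.7
```

```bash
python3 - <<'E'
from h import *
o=env.get_obs();print(o['t'],o['eef_pos'],o['ft_force'])
snap('wrist','w26');snap('scene','s26');snap('side','d26')
E
```

```text
34.2 [ 0.52643477 -0.34334336  0.26294884] [-0.36834424 -0.00361425  0.29174849]
```

View pics/w26.png

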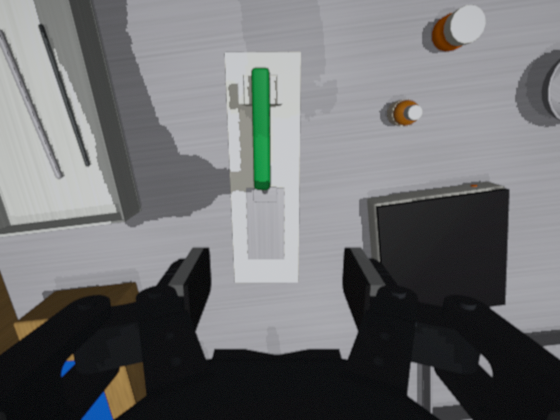

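View pics/s26.png

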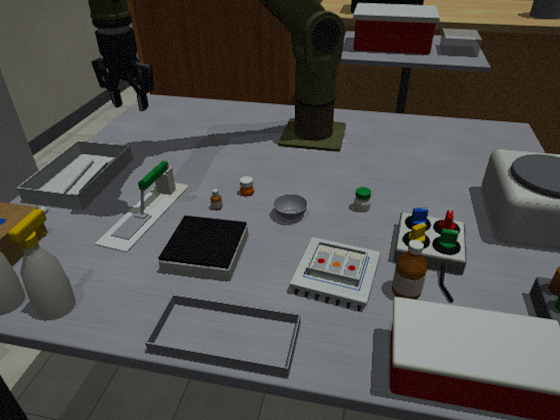

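View pics/d26.png

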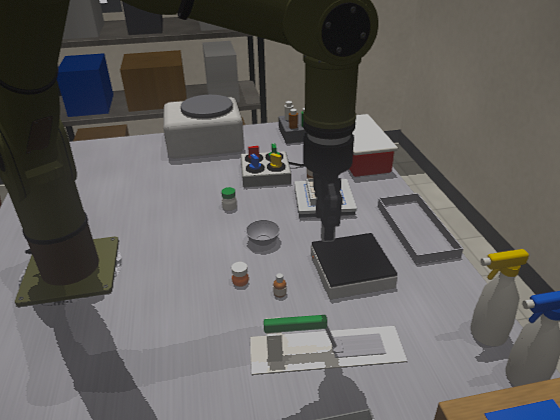

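```bash
python3 -c "
from h import *
print(env.finish_job())"
```

```text
the job is handed in; nothing more can be done
None
```

I turned the red knob back to its off stop. Then I moved the tray from the warming plate to the middle of the cooling block with the lifter, parked the lifter on its rest and handed the job in at about 34 s.

**Red knob:** the moment rose sharply at the stop, and the image afterwards showed about -0.03 rad, so off within the reading error.

**Other knobs:** blue, yellow and green read the same before and after within about 0.04 rad, which is about how finely I could read them.

**Tray:** it sits within about 2 mm of the blue outline's centre. It is square within about 0.03 rad by eye-picked corners, and it did not move when the blade was drawn out. The two fixed cameras disagreed by 2–4 mm across the block. I did not take a close wrist picture of the placed tray.

**Lifter:** the last pictures show it back between the cheeks with the blade on the base plate, and the arm clear of everything.

**Bystanders:** the bottle, bowl, pots, vial and jar look unmoved in the last pictures.

**Fingertip mismatch:** in the images the fingertips were about 30 mm farther back than the reported TCP and `env.nose_length` imply. I set the grasp heights from the pictures instead.

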